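# Cover the forming tool's open pockets and lock it up

### The arm

A 6-joint arm with a two-finger parallel gripper is mounted at the origin on the work surface. World frame = base frame: x ahead of the robot, y to its left, z up, the work surface at z = 0. Lengths are in mm, angles in rad, forces in N, time in s.
With the tool pointing down it reaches from about 350 to 875 mm from the base axis. Payload 4.2 kg.
Tool frame: the origin (TCP) lies between the finger pads, 19 mm behind the fingertips; this is the grasp point; z points along the fingers, y is the line along which they close (so a half turn about z gives the same grasp; the last joint's range is limited). The gripper opens to 85 mm and grips with 20 to 120 N. Pads are 22 mm wide; open, the fingers measure 114 mm over their backs; the gripper's body (76 mm by 85 mm) begins 54 mm behind the grasp point. The pads swing forward as they close: fully open they stand 13 mm farther back than shut.
Start: joints at [1.529, 0.385, 0.008, 0, -1.194, -0.259], TCP at [185.145, 596.926, 250.012] pointing down, gripper open.
Joint ranges: [-3.14, 3.14], [-1.21, 2.06], [-1.07, 1.41], [-3.16, 2.05], [-2.99, -0.16], [-3.1, 3.1]. Speed limits (rad/s): [2.79, 2.79, 3.14, 3.14, 3.14, 3.14].

### API

Orientations are given as a unit quaternion [x, y, z, w].
In Python, from bench import arm gives the robot as it stands. The module is installed in compiled form; this text tells all that it offers.
- The arm moves only by the tool move_arm, never from a script. Its arguments are lists of equal length, an entry for each row: "fingers": the finger opening in mm, from 0 to 85.4; "travel": the shift along the tool's x, y, z in mm, a list of three; "dr": the turn, a rotation vector about the tool's x, y, z in rad, a list of three. A call has 1 to 10 rows; each row is the pose to reach, as a shift and turn from the pose commanded when the call began, along the tool's axes at that moment; what a row does not reach only later rows make up. A row lasts 1/10 s, in which the tool goes at most 50 mm and 8.59 degrees, less where a joint would pass 70% of its speed; a pose out of reach is approached as far as the arm can. A call with a gripper value outside its range is refused whole. The fingers move at their own pace and stop on an object; the grip force is fixed at half the most. Time passes only in rows, so rows that repeat a pose let the fingers close. It gives the time, the measured TCP pose, the force, the opening and the grip force at its end, in the units of the state.
- arm.read_state(): the state, without advancing time (a new reading comes with each control period).
- arm.get_image(name): name is "scene" or "top"; returns the picture (480x640x3 uint8, red, green, blue); there is no depth.
- arm.camera_model(name): a dict with "intrinsics" (3x3 intrinsics, pixels), "pose" (4x4, takes a point from camera to world coordinates). Camera axes: x right, y up, looking along -z (the intrinsics and any distortion apply to the point x, -y, -z); pixel columns grow to the right and rows downward; lengths in mm; the calibration is good to about 2 mm. A picture is of the moment at which its call begins. camera_model takes no time and is no camera call.
- arm.job_done(): hands the job in; it is judged then, once.
The state is a dict: "clock": time; "joints": joint angles; "joint_vel": joint speeds; "joint_efforts": joint torques, N m; "position": TCP position; "ee_rot": TCP orientation; "contact_force": force on the tool from outside, world axes, zero at the start; "wrist_torque": the same for the moment, N m; "gripper_width": finger opening in mm; "grasp_force": force on a finger pad.
Only numpy, scipy, OpenCV 4.12 (cv2) and the standard library are available. Lean on these libraries where they do the work, as an engineer would, in place of code of your own. Each camera call takes 0.05 s, during which the arm holds its last target. There are 200 camera calls.

### The job

Blank off the forming tool on the bench: swing its hinged hold-down bar all the way back to its stop, lay every loose cover plate into a pocket of its own (any pocket will do) and, with the bar still back, press each one down until it sits level and fully home. Then bring the bar right down over the plates, and only after that swing the latch round over the bar as far as it goes. Leave the other things on the bench alone and let go of everything at the end.

Things in the scene. Friction and masses are not known exactly. Their poses are not given: they have to be found in the camera images.
- tool: Flat aluminium forming tool fixed on the bench, 208 x 340 mm, deck 38 mm high; origin under its middle at bench level, +x away from the robot, +y left. Its front part has a row of four square pockets; behind the hinge cheeks stand two rows of grey-brown cones (tops at z = 94 mm).
- pocket0 (a point): Floor centre of pocket 0 (tool frame x -54.5, y -102, z 30 mm; the tool's axes). Pocket 61 x 61 x 8 mm deep, between 7 mm ribs. A round black pad (32 mm) in its middle stands 5 mm above the floor and stays where pushed: a plate laid in stands proud until pressed on its middle (about 9 N) and the pad is level with the floor.
- pocket1 (a point): Floor centre of pocket 1 (tool frame x -54.5, y -34, z 30 mm; the tool's axes). Pocket 61 x 61 x 8 mm deep, between 7 mm ribs. A round black pad (32 mm) in its middle stands 5 mm above the floor and stays where pushed: a plate laid in stands proud until pressed on its middle (about 9 N) and the pad is level with the floor.
- pocket2 (a point): Floor centre of pocket 2 (tool frame x -54.5, y 34, z 30 mm; the tool's axes). Pocket 61 x 61 x 8 mm deep, between 7 mm ribs. A round black pad (32 mm) in its middle stands 5 mm above the floor and stays where pushed: a plate laid in stands proud until pressed on its middle (about 9 N) and the pad is level with the floor.
- pocket3 (a point): Floor centre of pocket 3 (tool frame x -54.5, y 102, z 30 mm; the tool's axes). Pocket 61 x 61 x 8 mm deep, between 7 mm ribs. A round black pad (32 mm) in its middle stands 5 mm above the floor and stays where pushed: a plate laid in stands proud until pressed on its middle (about 9 N) and the pad is level with the floor.
- plate0: Loose aluminium cover plate 55 x 55 x 8 mm with a dark steel grip lug on its middle: 36 mm along the plate's x, 12 mm along y, 20 mm high (lug top 28 mm above the underside); 0.13 kg. Origin at the centre of its underside, z up. All cover plates are alike; some may be absent.
- plate1: Loose aluminium cover plate 55 x 55 x 8 mm with a dark steel grip lug on its middle: 36 mm along the plate's x, 12 mm along y, 20 mm high (lug top 28 mm above the underside); 0.13 kg. Origin at the centre of its underside, z up. All cover plates are alike; some may be absent.
- plate2: Loose aluminium cover plate 55 x 55 x 8 mm with a dark steel grip lug on its middle: 36 mm along the plate's x, 12 mm along y, 20 mm high (lug top 28 mm above the underside); 0.13 kg. Origin at the centre of its underside, z up. All cover plates are alike; some may be absent.
- plate3: Loose aluminium cover plate 55 x 55 x 8 mm with a dark steel grip lug on its middle: 36 mm along the plate's x, 12 mm along y, 20 mm high (lug top 28 mm above the underside); 0.13 kg. Origin at the centre of its underside, z up. All cover plates are alike; some may be absent.
- bar (a joint): Steel hold-down bar: hinged U-shaped frame over the pockets. 0 = down over the pockets (flat), grows as it swings up and away from the robot, 1.9 rad = fully back on its stop. Stiff hinge: it stays where it is left.
- bar_hinge (a point): Middle of the bar's hinge line, which runs along the tool's y; tool frame x 12, z 67 mm. The side arms lie at y +-149 mm.
- bar_handle (a point): Middle of the bar's handle, a round rod 12 mm thick (black grip 110 mm long) along the tool's y, 142 mm from the hinge line; when down it is at tool frame x -130, z 67 mm, 37 mm clear of the tool's front. A thin cross rod (10 mm) 66.5 mm from the hinge passes 3 mm above the lugs of seated plates when the bar is down.
- latch (a joint): Flat steel swing latch on the tool's right end, turning about an upright pivot. 0 = pointing at the robot (tool -x), grows as it swings inward (clockwise from above), 1.57 rad = end stop, across the bar's right arm. Stays where it is left.
- latch_pin (a point): Middle of the exposed length of the latch's upright pin: 13 mm thick, 34 mm tall, from 85 to 119 mm above the bench, 55 mm from the pivot; this point is at z = 102 mm.
- latch_pivot (a point): The latch's pivot, tool frame x -50, y -190, z 77 mm.
- bin: Bystander, to be left alone: open blue parts bin, 100 x 150 x 60 mm; origin at its underside.
- drill: Bystander, to be left alone: cordless drill standing on its battery, about 200 mm tall; origin at its underside.
- mallet: Bystander, to be left alone: rubber mallet lying down; origin at its underside.
- bottle: Bystander, to be left alone: white bottle, 60 mm wide, 160 mm tall; origin at its underside.
- cone: Bystander, to be left alone: spare grey-brown forming cone standing loose, 44 mm wide, 57 mm tall; origin at its underside.
- driver: Bystander, to be left alone: screwdriver lying down; origin at its underside.
- offcut: Bystander, to be left alone: wood offcut 120 x 50 x 22 mm; origin at its underside.
There are look-alikes about, which are no part of the job. Leave any blue look-alike of the plate0 alone. Leave any brown look-alike of the plate2 alone.

How it is judged (in metres and radians):
On the way, in this order (a step that is already met when the one before it is completed fails the run):
1. the hold-down bar is swung fully back to its stop (value of joint bar above 1.8 rad), for 0.2 s.
2. every cover plate sits level and fully down in a pocket while the bar is still back (((horizontal distance between plate0 and pocket0 below 0.006 m and z of plate0 in the frame of pocket0 below 0.002 m) or (horizontal distance between plate0 and pocket1 below 0.006 m and z of plate0 in the frame of pocket1 below 0.002 m) or (horizontal distance between plate0 and pocket2 below 0.006 m and z of plate0 in the frame of pocket2 below 0.002 m) or (horizontal distance between plate0 and pocket3 below 0.006 m and z of plate0 in the frame of pocket3 below 0.002 m)) and angle between each of plate0, plate1, plate2, plate3's own z axis and vertical below 0.035 rad and linear speed of each of plate0, plate1, plate2, plate3 below 0.02 m/s and ((horizontal distance between plate1 and pocket0 below 0.006 m and z of plate1 in the frame of pocket0 below 0.002 m) or (horizontal distance between plate1 and pocket1 below 0.006 m and z of plate1 in the frame of pocket1 below 0.002 m) or (horizontal distance between plate1 and pocket2 below 0.006 m and z of plate1 in the frame of pocket2 below 0.002 m) or (horizontal distance between plate1 and pocket3 below 0.006 m and z of plate1 in the frame of pocket3 below 0.002 m)) and ((horizontal distance between plate2 and pocket0 below 0.006 m and z of plate2 in the frame of pocket0 below 0.002 m) or (horizontal distance between plate2 and pocket1 below 0.006 m and z of plate2 in the frame of pocket1 below 0.002 m) or (horizontal distance between plate2 and pocket2 below 0.006 m and z of plate2 in the frame of pocket2 below 0.002 m) or (horizontal distance between plate2 and pocket3 below 0.006 m and z of plate2 in the frame of pocket3 below 0.002 m)) and ((horizontal distance between plate3 and pocket0 below 0.006 m and z of plate3 in the frame of pocket0 below 0.002 m) or (horizontal distance between plate3 and pocket1 below 0.006 m and z of plate3 in the frame of pocket1 below 0.002 m) or (horizontal distance between plate3 and pocket2 below 0.006 m and z of plate3 in the frame of pocket2 below 0.002 m) or (horizontal distance between plate3 and pocket3 below 0.006 m and z of plate3 in the frame of pocket3 below 0.002 m)) and value of joint bar above 1.2 rad), for 0.3 s.
3. the bar is brought right down, the latch not yet over it (value of joint bar below 0.06 rad and value of joint latch below 1 rad), for 0.2 s.
4. the latch is swung to its end stop over the bar (value of joint latch above 1.48 rad), for 0.2 s.
At the end, for the whole second after the job is handed in: Every cover plate present lies at rest in a pocket of its own, within 6 mm of the pocket's centre, its underside less than 2 mm above the pocket floor, tilted less than 2 degrees; the bar is down (under 0.06 rad) and the latch at its end stop (over 1.48 rad) (((horizontal distance between plate0 and pocket0 below 0.006 m and z of plate0 in the frame of pocket0 below 0.002 m) or (horizontal distance between plate0 and pocket1 below 0.006 m and z of plate0 in the frame of pocket1 below 0.002 m) or (horizontal distance between plate0 and pocket2 below 0.006 m and z of plate0 in the frame of pocket2 below 0.002 m) or (horizontal distance between plate0 and pocket3 below 0.006 m and z of plate0 in the frame of pocket3 below 0.002 m)) and angle between each of plate0, plate1, plate2, plate3's own z axis and vertical below 0.035 rad and linear speed of each of plate0, plate1, plate2, plate3 below 0.02 m/s and ((horizontal distance between plate1 and pocket0 below 0.006 m and z of plate1 in the frame of pocket0 below 0.002 m) or (horizontal distance between plate1 and pocket1 below 0.006 m and z of plate1 in the frame of pocket1 below 0.002 m) or (horizontal distance between plate1 and pocket2 below 0.006 m and z of plate1 in the frame of pocket2 below 0.002 m) or (horizontal distance between plate1 and pocket3 below 0.006 m and z of plate1 in the frame of pocket3 below 0.002 m)) and ((horizontal distance between plate2 and pocket0 below 0.006 m and z of plate2 in the frame of pocket0 below 0.002 m) or (horizontal distance between plate2 and pocket1 below 0.006 m and z of plate2 in the frame of pocket1 below 0.002 m) or (horizontal distance between plate2 and pocket2 below 0.006 m and z of plate2 in the frame of pocket2 below 0.002 m) or (horizontal distance between plate2 and pocket3 below 0.006 m and z of plate2 in the frame of pocket3 below 0.002 m)) and ((horizontal distance between plate3 and pocket0 below 0.006 m and z of plate3 in the frame of pocket0 below 0.002 m) or (horizontal distance between plate3 and pocket1 below 0.006 m and z of plate3 in the frame of pocket1 below 0.002 m) or (horizontal distance between plate3 and pocket2 below 0.006 m and z of plate3 in the frame of pocket2 below 0.002 m) or (horizontal distance between plate3 and pocket3 below 0.006 m and z of plate3 in the frame of pocket3 below 0.002 m)) and value of joint bar below 0.06 rad and value of joint latch above 1.48 rad); the robot touches nothing.
It fails at once if a bystander is moved more than 5 cm or knocked over (distance of any of bin, drill, mallet, bottle, cone, driver, offcut from where it was at the start of the episode above 0.05 m or angle between any of bottle, drill, cone's own z axis and vertical above 0.6 rad).
Of plate0, plate1, plate2, plate3 only 2 to 4 are there at a start; the rules pass over those that are not, and their reading is None.
At some moment in a run one of plate0, plate1, plate2, plate3 may be knocked a few centimetres aside while the robot is not near it.
Once in a run the grip may slacken for a moment while it holds something.
It also fails if it takes over 210 s, if anything falls off the work surface, if the arm or the gripper's body presses on something with over 40 N, if the wrist force passes 120 N, or if a joint passes its speed limit or range.

## Working session

There is one attempt and no reset: what is moved stays moved. The work goes in short steps, Python scripts to look and compute and a tool call to move; the robot and the scene stay as the last step left them, time stands still between calls to the robot, and variables do not carry over. Pictures are saved under pics/ and viewed, at most 14 in all, crops included, and the job is handed in when it is done.

Besides the shell and the picture viewer there is one more tool, called after "Emit:" as a command line: name --argument value ..., lists and objects as JSON in quotes. move_arm: Moves the arm, as the interface text tells. Its arguments: {"type":"object","properties":{"fingers":{"type":"array","items":{"type":"number"}},"travel":{"type":"array","items":{"type":"array","items":{"type":"number"}}},"dr":{"type":"array","items":{"type":"array","items":{"type":"number"}}}},"required":["fingers","travel","dr"]}

```bash
mkdir -p pics; python3 - <<'E'
from bench import arm
import cv2,numpy as np
for n in("scene","top"):
    im=arm.get_image(n); cv2.imwrite(f"pics/{n}0.png",im[:,:,::-1]); m=arm.camera_model(n); print(n,np.round(m["intrinsics"],1).tolist(),np.round(m["pose"],3).tolist(),[k for k in m])
s=arm.read_state(); print(s)
E
```

```text
scene [[468.1, 0.0, 319.0], [0.0, 468.1, 241.9], [0.0, 0.0, 1.0]] [[0.522, -0.632, 0.573, 1185.134], [0.853, 0.399, -0.336, -406.839], [-0.016, 0.664, 0.747, 938.809], [0.0, 0.0, 0.0, 1.0]] ['intrinsics', 'pose']
top [[582.6, 0.0, 316.7], [0.0, 582.6, 240.1], [0.0, 0.0, 1.0]] [[-0.007, 0.991, -0.13, 332.121], [-1.0, -0.008, -0.005, -35.676], [-0.006, 0.13, 0.991, 1561.2], [0.0, 0.0, 0.0, 1.0]] ['intrinsics', 'pose']
{'clock': 0.1, 'joints': array([ 1.52861043e+00,  3.85529586e-01,  6.76580610e-03, -3.95478432e-04,
       -1.19400736e+00, -2.58624498e-01]), 'joint_vel': array([ 4.52134871e-04, -9.80231817e-04,  1.24596235e-05,  2.07069024e-03,
        2.76804423e-04,  1.12604845e-03]), 'joint_efforts': array([-1.07417254e-03, -3.93320632e+01,  1.88926649e+01,  4.19795215e+00,
       -2.63306443e-03,  4.93216604e-06]), 'position': array([185.01791471, 596.48797204, 249.00795875]), 'ee_rot': array([ 9.88699015e-01, -1.49910805e-01, -7.60728579e-05,  1.00148166e-03]), 'contact_force': array([ 0.83112811, -0.25735102,  0.1951081 ]), 'wrist_torque': array([-0.00935274, -0.02152462,  0.06133859]), 'grasp_force': 0.0, 'gripper_width': 85.23412480866428}
```

View pics/scene0.png

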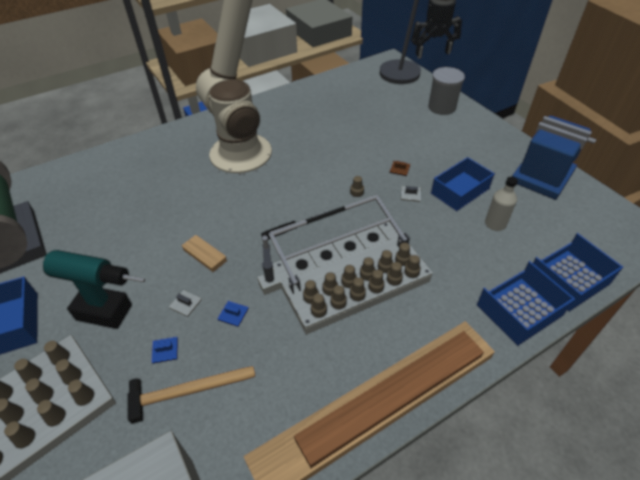

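View pics/top0.png

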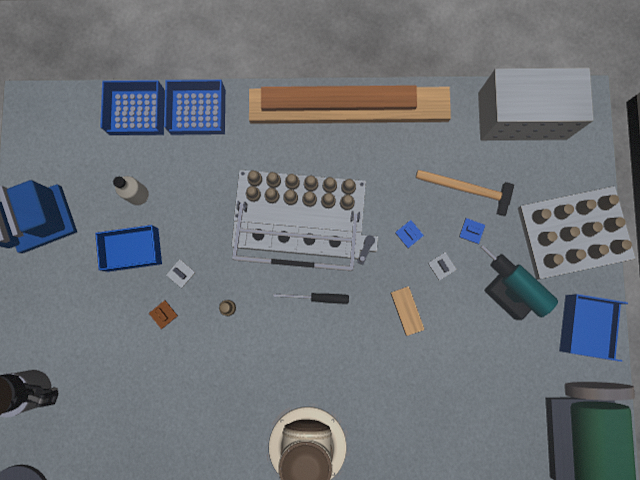

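The top view shows two light grey plates with dark lugs at (180,273) and (443,265). The look-alikes are blue at (409,234) and (472,231), and brown at (163,314). I choose the grey pair. The tool is centred near (300,220), and the latch is at its right end near (367,245).

```bash
cat > h.py <<'E'
import numpy as np,cv2
from bench import arm
from scipy.spatial.transform import Rotation as R
def cast(n,px,z):
    m=arm.camera_model(n);P=m["pose"];px=np.atleast_2d(np.array(px,float))
    d=np.c_[px,np.ones(len(px))]@np.linalg.inv(m["intrinsics"]).T
    d=(d*[1,-1,-1])@P[:3,:3].T; o=P[:3,3]
    return o+d*((z-o[2])/d[:,2])[:,None]
def proj(n,X):
    m=arm.camera_model(n);P=m["pose"];c=(np.atleast_2d(X)-P[:3,3])@P[:3,:3]*[1,-1,-1]
    u=c@m["intrinsics"].T;return u[:,:2]/u[:,2:]
def crop(im,x0,y0,x1,y1,k):
    return cv2.resize(im[y0:y1,x0:x1],None,fx=k,fy=k,interpolation=cv2.INTER_CUBIC)
def plates(n,im,zc=4):
    hsv=cv2.cvtColor(im,cv2.COLOR_RGB2HSV); m=((hsv[...,2]>150)&(hsv[...,1]<40)).astype(np.uint8)
    m=cv2.morphologyEx(m,cv2.MORPH_CLOSE,np.ones((5,5)))
    return m
def go(target,yaw=None):
    s=arm.read_state();r=R.from_quat(s["ee_rot"]);return r.inv().apply(np.array(target)-s["position"])
E
python3 - <<'E'
from h import *
t=cv2.imread("pics/top0.png");s=cv2.imread("pics/scene0.png")
cv2.imwrite("pics/c1.png",crop(t,225,160,385,275,5))
a=np.vstack([np.hstack([crop(t,160,255,210,295,8),crop(t,420,245,470,285,8)]),crop(s,250,185,440,250,4)[:, :800] if 0 else np.zeros((1,800,3),np.uint8)])
b=np.hstack([crop(s,385,175,435,205,8),crop(s,160,285,210,315,8)])
cv2.imwrite("pics/c2.png",np.vstack([a,b]))
cv2.imwrite("pics/c3.png",crop(s,245,185,440,330,4))
for n,im in(("top",t),("scene",s)):
    m=plates(n,im[:,:,::-1].copy());cs,_=cv2.findContours(m,0,2)
    for c in cs:
        if 150<cv2.contourArea(c)<1000:
            r=cv2.minAreaRect(c); print(n,np.round(r[0],1),np.round(r[1],1),r[2],cast(n,[r[0]],8)[0].round(1))
E
```

```text
top [180.  273.2] [20.  20.3] 38.65980911254883 [449.7 338.9   8. ]
top [442.1 265.7] [20.9 19.6] 57.2647705078125 [ 464.4 -361.4    8. ]
scene [240.3 154.7] [30.8 60.6] 83.21102905273438 [17.8 -6.   8. ]
scene [266.8  81.9] [14.7 37.3] 73.0724868774414 [-336.5  271.4    8. ]
scene [208.8  78. ] [15.8 17.5] 56.3099365234375 [-486.3   95.1    8. ]
scene [266.   17.7] [24.1 45.9] 74.35775756835938 [-851.7  532.1    8. ]
```

View pics/c1.png

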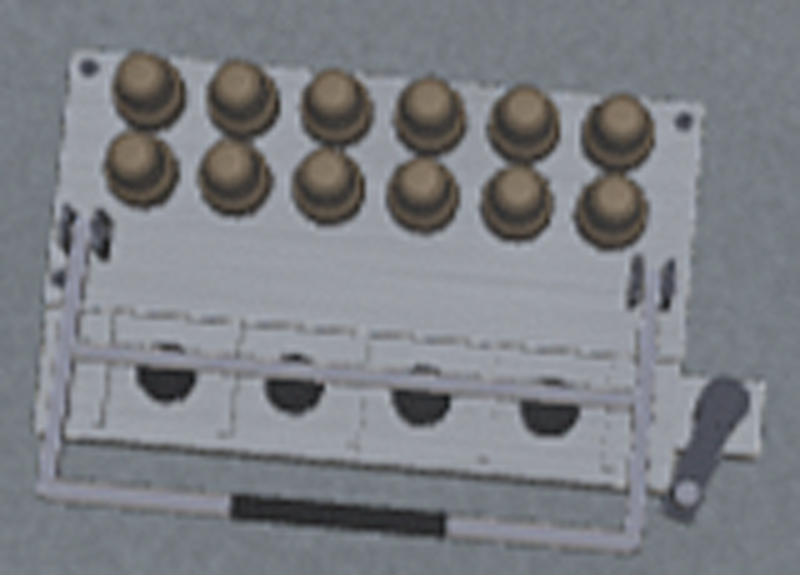

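View pics/c2.png

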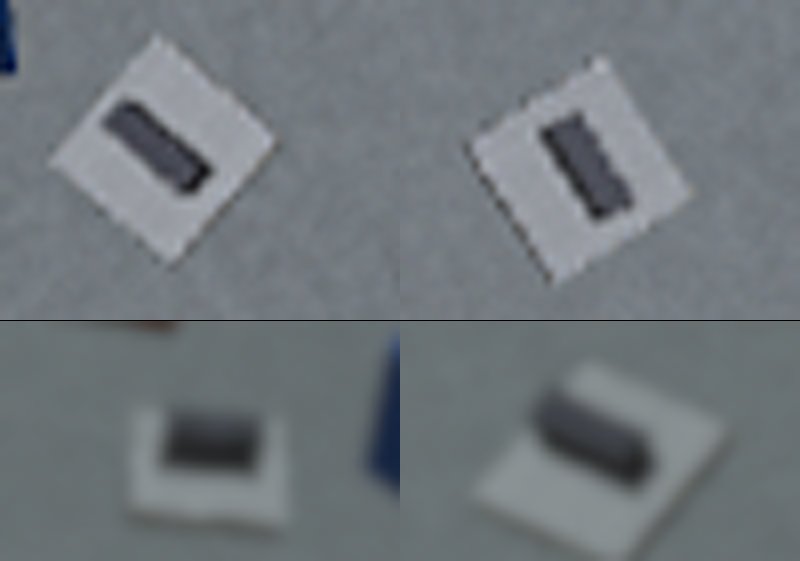

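View pics/c3.png

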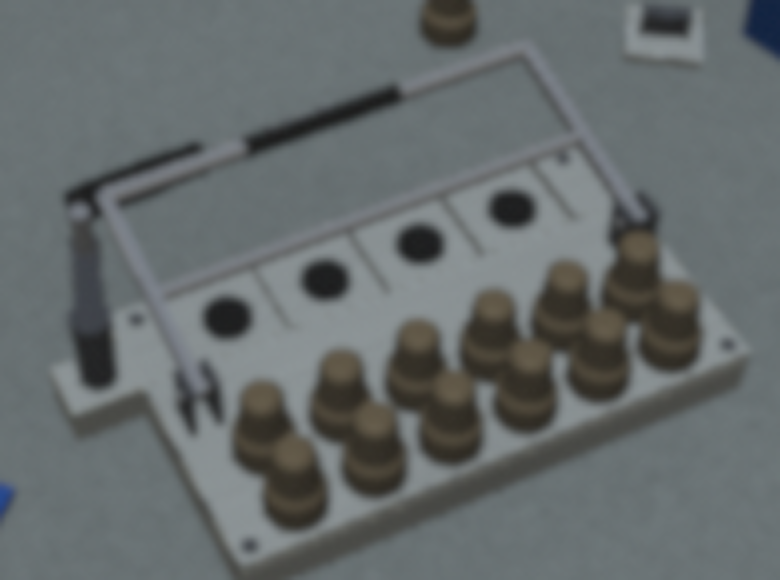

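c1 and c3 show the tool with the bar slightly raised, the latch near 0 and four empty pockets. In c3 the pads are at (228,318), (326,280), (421,243) and (513,208). c2 confirms both grey plates with their lugs. Next I fit the tool pose and work out the bar angle, the latch pin and the lugs.

```bash
python3 - <<'E'
from h import *
t=cv2.imread("pics/top0.png");s=cv2.imread("pics/scene0.png")
T=lambda u:np.array(u,float)/5+[225,160]-.4
S=lambda u:np.array(u,float)/4+[245,185]-.375
src=[];dst=[];lab=[]
def add(n,p,tx,ty,z): src.append([tx,ty]);dst.append(cast(n,[p],z)[0,:2]);lab.append(n)
for p,y in zip([(228,318),(326,280),(421,243),(513,208)],[-102,-34,34,102]): add("scene",S(p),-54.5,y,35)
for p,x,y in [((75,50),104,170),((703,103),104,-170),((38,437),-104,170)]: add("top",T(p),x,y,38)
add("scene",S((748,352)),104,170,38); add("scene",S((240,568)),104,-170,38)
src=np.array(src);dst=np.array(dst)
c=src.mean(0);d=dst.mean(0);H=(src-c).T@(dst-d);th=np.arctan2(H[0,1]-H[1,0],H[0,0]+H[1,1])
Rm=np.array([[np.cos(th),-np.sin(th)],[np.sin(th),np.cos(th)]]);o=d-Rm@c
print("tool",o.round(1),th);print(np.c_[(dst-(src@Rm.T+o))@Rm].round(1).tolist(),lab)
np.save("tool.npy",[o[0],o[1],th])
# handle: triangulate by two views
def tri(pt,ps):
    A=[];b=[]
    M=np.zeros((3,3));v=np.zeros(3);ds=[]
    for n,p in(("top",pt),("scene",ps)):
        a=cast(n,[p],0)[0];e=cast(n,[p],500)[0];u=(e-a)/np.linalg.norm(e-a);Q=np.eye(3)-np.outer(u,u);M+=Q;v+=Q@a;ds.append((Q,a))
    x=np.linalg.solve(M,v);return x,[np.linalg.norm(Q@(x-a)) for Q,a in ds]
for nm,a,b in(("handle",T((338,516)),S((323,120))),("pin top",T((686,491)),S((80,208))),("corner L",T((45,490)),S((528,45))),("corner R",T((634,540)),S((105,193)))):
    x,r=tri(a,b);print(nm,x.round(1),np.round(r,1),"tool",((x[:2]-o)@Rm).round(1))
for nm,c0 in(("A",(180,273)),("B",(442,266))):
    x,y=c0;w=t[y-14:y+14,x-14:x+14].astype(int).sum(2);m=((w<330)).astype(np.uint8)
    k,l,st,ce=cv2.connectedComponentsWithStats(m);i=1+np.argmax(st[1:,4]);p=np.argwhere(l==i)[:,::-1]+[x-14,y-14]
    q=cast("top",p,26)[:,:2];e,V=np.linalg.eigh(np.cov(q.T));print(nm,len(p),q.mean(0).round(1),"axis",V[:,1],np.arctan2(V[1,1],V[0,1]),np.sqrt(e*12).round(1))
    g=cv2.cvtColor(t,cv2.COLOR_BGR2RGB);mm=plates("top",g);cs,_=cv2.findContours(mm,0,2);
    for cc in cs:
        if 150<cv2.contourArea(cc)<1000 and abs(cv2.minAreaRect(cc)[0][0]-x)<5:
            q=cast("top",cv2.boxPoints(cv2.minAreaRect(cc)),8);print(q.mean(0).round(1),[np.arctan2(*(q[1]-q[0])[1::-1]),np.linalg.norm(q[1]-q[0])])
E
```

```text
tool [600.5  20.1] -0.09755742867410318
[[-4.5, 0.8], [-4.9, 0.9], [-5.3, 1.1], [-5.1, 1.0], [3.9, -0.7], [4.7, 1.6], [2.3, -3.7], [4.4, -1.2], [4.5, 0.2]] ['scene', 'scene', 'scene', 'scene', 'top', 'top', 'top', 'scene', 'scene']
handle [467.3  35.   95. ] [0.3 0.3] tool [-134.     1.8]
pin top [ 475.8 -139.2  122.1] [0.1 0.1] tool [-108.6 -170.7]
corner L [482.  183.7  97.1] [1.2 1.2] tool [-133.9  151.3]
corner R [ 453.7 -113.8  100.1] [0.6 0.6] tool [-133.1 -147.6]
A 72 [449.  336.5] axis [0.61970422 0.78483545] 0.9024305547829283 [12.8 38.6]
[449.7 338.9   8. ] [np.float64(-0.6618411429674932), np.float64(53.60806584216567)]
B 81 [ 463.5 -359.4] axis [-0.84877909 -0.52874764] -2.584468255586499 [16.1 35.6]
[ 464.5 -361.4    8. ] [np.float64(-1.0123147534528432), np.float64(53.21690588837195)]
```

The pads and bar agree with each other, so the tool origin is about (595.6, 21.3) with yaw -0.098. The deck corners are about 9 mm off that. The bar starts at about 0.2 rad and the latch at about 0.35. I'll go to the bar handle first.

```bash
cat >> h.py <<'E'
TO=np.array([595.6,21.3]);TH=-0.0976
def t2w(x,y,z=None):
    c,s=np.cos(TH),np.sin(TH);p=[TO[0]+c*x-s*y,TO[1]+s*x+c*y];return p if z is None else p+[z]
def down(a): return R.from_matrix(np.array([[np.cos(a),np.sin(a),0],[np.sin(a),-np.cos(a),0],[0,0,-1]]))
# a = world angle of tool x axis, tool pointing down
def plan(*targets):
    s=arm.read_state();r=R.from_quat(s["ee_rot"]);p=s["position"]
    print("t",round(s["clock"],1),"pos",p.round(1),"J",s["joints"].round(2),"F",s["contact_force"].round(1),"w",round(s["gripper_width"],1))
    for x,y,z,a in targets:
        print((r.inv().apply(np.array([x,y,z])-p)).round(1).tolist(),(r.inv()*down(a)).as_rotvec().round(3).tolist())
E
python3 -c "
from h import *
plan((467,35,230,-1.668),(467,35,160,-1.668))"
```

```text
t 0.1 pos [185.  596.5 249. ] J [ 1.53  0.39  0.01 -0.   -1.19 -0.26] F [ 0.8 -0.3  0.2] w 85.2
[435.7, 452.6, 20.0] [0.002, -0.001, 1.367]
[435.7, 452.5, 90.0] [0.002, -0.001, 1.367]
```

Emit:
move_arm --fingers '[50, 50, 50, 50, 50, 50, 50, 50, 50, 50]' --travel '[[436, 453, 20], [436, 453, 20], [436, 453, 20], [436, 453, 20], [436, 453, 20], [436, 453, 20], [436, 453, 20], [436, 453, 20], [436, 453, 20], [436, 453, 20]]' --dr '[[0, 0, 1.367], [0, 0, 1.367], [0, 0, 1.367], [0, 0, 1.367], [0, 0, 1.367], [0, 0, 1.367], [0, 0, 1.367], [0, 0, 1.367], [0, 0, 1.367], [0, 0, 1.367]]'

```text
clock: 1.1
position: [409.7, 148.3, 234.1]
ee_rot: [-0.671, 0.741, 0.0, 0.0]
contact_force: [0.3, -0.2, 0.7]
gripper_width: 49.9
grasp_force: 0.0
```

```bash
python3 -c "
from h import *
plan((467,35,160,-1.668),(467,35,93,-1.668))"
```

```text
t 1.1 pos [409.7 148.3 234.1] J [ 0.72  0.07 -0.45 -0.   -1.05 -0.82] F [ 0.3 -0.2  0.7] w 49.9
[107.1, -68.3, 74.1] [-0.0, 0.0, -0.002]
[107.1, -68.3, 141.1] [-0.0, 0.0, -0.002]
```

Emit:
move_arm --fingers '[50, 50, 50, 50, 50, 50, 50, 50, 50, 50]' --travel '[[107, -68, 60], [107, -68, 60], [107, -68, 60], [107, -68, 74], [107, -68, 100], [107, -68, 120], [107, -68, 141], [107, -68, 141], [107, -68, 141], [107, -68, 141]]' --dr '[[0, 0, 0], [0, 0, 0], [0, 0, 0], [0, 0, 0], [0, 0, 0], [0, 0, 0], [0, 0, 0], [0, 0, 0], [0, 0, 0], [0, 0, 0]]'

```text
clock: 2.1
position: [467.6, 37.6, 94.1]
ee_rot: [-0.672, 0.74, -0.0, 0.001]
contact_force: [-0.3, -0.2, -0.7]
gripper_width: 50.0
grasp_force: 0.0
```

```bash
python3 -c "
from h import *
plan((467,35,93,-1.668))
t=arm.get_image('top')[:,:,::-1];s=arm.get_image('scene')[:,:,::-1]
cv2.imwrite('pics/d1.png',np.hstack([crop(t,220,190,380,290,2.5),crop(s,240,150,400,250,2.5)]))"
```

```text
t 2.1 pos [467.6  37.6  94.1] J [ 0.43  0.31 -0.57  0.   -0.69 -0.52] F [-0.3 -0.2 -0.7] w 50.0
[2.6, 0.3, 1.1] [-0.002, 0.001, 0.001]
```

View pics/d1.png

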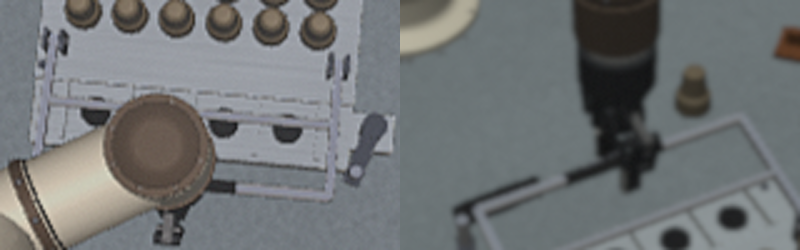

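The handle lies between the fingers. Close on it.

Emit:
move_arm --fingers '[0, 0, 0, 0, 0, 0, 0]' --travel '[[2, 0, 0], [2, 0, 0], [2, 0, 0], [2, 0, 0], [2, 0, 0], [2, 0, 0], [2, 0, 0]]' --dr '[[0, 0, 0], [0, 0, 0], [0, 0, 0], [0, 0, 0], [0, 0, 0], [0, 0, 0], [0, 0, 0]]'

```text
clock: 2.9
position: [467.1, 35.3, 93.3]
ee_rot: [-0.672, 0.741, -0.0, 0.0]
contact_force: [2.6, -2.7, 0.9]
gripper_width: 10.2
grasp_force: 58.4
```

```bash
python3 -c "
from h import *
s=arm.read_state();p0=s['position'];print(p0,s['grasp_force'],s['contact_force'])
# radius vector in tool frame from hinge
c,sn=np.cos(TH),np.sin(TH)
for th in np.arange(.2,1.95,.1): 
    x=12-142*np.cos(th);z=67+142*np.sin(th)
    w=t2w(x,12);print(round(th,2),(R.from_quat(s['ee_rot']).inv().apply(np.array([w[0],w[1],z])-np.array([*t2w(12-142*np.cos(.2),12),67+142*np.sin(.2)]))).round(0).tolist())
plan()
"
```

```text
[467.12841292  35.27012354  93.31926081] 58.3860182762146 [ 2.61291039 -2.67120424  0.90119773]
0.2 [0.0, 0.0, 0.0]
0.3 [0.0, -4.0, -14.0]
0.4 [0.0, -8.0, -27.0]
0.5 [0.0, -15.0, -40.0]
0.6 [0.0, -22.0, -52.0]
0.7 [0.0, -31.0, -63.0]
0.8 [0.0, -40.0, -74.0]
0.9 [0.0, -51.0, -83.0]
1.0 [0.0, -63.0, -91.0]
1.1 [0.0, -75.0, -98.0]
1.2 [0.0, -88.0, -104.0]
1.3 [0.0, -101.0, -109.0]
1.4 [0.0, -115.0, -112.0]
1.5 [0.0, -129.0, -113.0]
1.6 [0.0, -143.0, -114.0]
1.7 [0.0, -158.0, -112.0]
1.8 [0.0, -172.0, -110.0]
1.9 [0.0, -185.0, -106.0]
t 2.9 pos [467.1  35.3  93.3] J [ 0.42  0.31 -0.57  0.   -0.69 -0.52] F [ 2.6 -2.7  0.9] w 10.2
```

Emit:
move_arm --fingers '[0, 0, 0, 0, 0, 0, 0, 0, 0, 0]' --travel '[[0, -4, -14], [0, -8, -27], [0, -15, -40], [0, -22, -52], [0, -31, -63], [0, -40, -74], [0, -51, -83], [0, -63, -91], [0, -75, -98], [0, -75, -98]]' --dr '[[0, 0, 0], [0, 0, 0], [0, 0, 0], [0, 0, 0], [0, 0, 0], [0, 0, 0], [0, 0, 0], [0, 0, 0], [0, 0, 0], [0, 0, 0]]'

```text
clock: 3.9
position: [537.1, 28.0, 193.3]
ee_rot: [-0.672, 0.74, 0.003, -0.004]
contact_force: [-15.7, 3.8, 21.7]
gripper_width: 10.1
grasp_force: 61.0
```

```bash
python3 -c "
from h import *
s=arm.read_state();p=s['position'];q=np.array(p[:2])-TO;c,sn=np.cos(TH),np.sin(TH);x=c*q[0]+sn*q[1];print('tool x',x,'angle',np.arctan2(p[2]-67,12-x),'rad',np.hypot(p[2]-67,12-x))
plan()
for th in np.arange(1.2,2.0,.1): 
    w=t2w(12-142*np.cos(th),12);w0=t2w(12-142*np.cos(1.1),12);print(round(th,2),(R.from_quat(s['ee_rot']).inv().apply(np.array([w[0]-w0[0],w[1]-w0[1],142*(np.sin(th)-np.sin(1.1))]))).round(0).tolist())
"
```

```text
tool x -58.83365578822222 angle 1.059749026030083 rad 144.82714886788116
t 3.9 pos [537.1  28.  193.3] J [ 0.35  0.29 -0.28 -0.   -1.01 -0.45] F [-15.7   3.8  21.7] w 10.1
1.2 [0.0, -13.0, -6.0]
1.3 [0.0, -26.0, -11.0]
1.4 [0.0, -40.0, -14.0]
1.5 [0.0, -54.0, -16.0]
1.6 [0.0, -68.0, -16.0]
1.7 [0.0, -83.0, -15.0]
1.8 [0.0, -97.0, -13.0]
1.9 [0.0, -110.0, -9.0]
```

Emit:
move_arm --fingers '[0, 0, 0, 0, 0, 0, 0, 0, 0, 0]' --travel '[[0, -13, -9], [0, -26, -14], [0, -40, -17], [0, -54, -19], [0, -68, -19], [0, -83, -18], [0, -97, -16], [0, -112, -12], [0, -115, -10], [0, -115, -10]]' --dr '[[0, 0, 0], [0, 0, 0], [0, 0, 0], [0, 0, 0], [0, 0, 0], [0, 0, 0], [0, 0, 0], [0, 0, 0], [0, 0, 0], [0, 0, 0]]'

```text
clock: 4.9
position: [651.6, 16.6, 203.2]
ee_rot: [-0.672, 0.74, 0.003, -0.004]
contact_force: [-12.7, 1.1, 15.7]
gripper_width: 9.7
grasp_force: 63.7
```

```bash
python3 -c "
from h import *
s=arm.read_state();p=s['position'];q=np.array(p[:2])-TO;c,sn=np.cos(TH),np.sin(TH);x=c*q[0]+sn*q[1];print('tool x',x,'angle',np.arctan2(p[2]-67,12-x),'rad',np.hypot(p[2]-67,12-x))
plan()
"
```

```text
tool x 56.194093309783725 angle 1.8845925196509268 rad 143.17508661729903
t 4.9 pos [651.6  16.6 203.2] J [ 0.27  0.47  0.02 -0.   -1.13 -0.37] F [-12.7   1.1  15.7] w 9.7
```

Emit:
move_arm --fingers '[0, 0, 0, 60, 60, 60, 60]' --travel '[[0, -5, 2], [0, -5, 2], [0, -5, 2], [0, -5, 2], [0, -5, 2], [0, 0, -60], [0, 0, -60]]' --dr '[[0, 0, 0], [0, 0, 0], [0, 0, 0], [0, 0, 0], [0, 0, 0], [0, 0, 0], [0, 0, 0]]'

```text
clock: 5.6
position: [657.7, 17.0, 265.5]
ee_rot: [-0.672, 0.74, -0.003, 0.003]
contact_force: [0.7, 0.0, 1.1]
gripper_width: 60.1
grasp_force: 0.0
```

```bash
python3 -c "
from h import *
plan((463.5,-359.5,150,0.5286+1.5708),(463.5,-359.5,150,0.5286-1.5708),(463.5,-359.5,150,0.5286),(463.5,-359.5,150,0.5286-3.14159))
"
```

```text
t 5.6 pos [657.7  17.  265.5] J [ 0.27  0.43  0.11  0.   -1.25 -0.37] F [0.7 0.  1.1] w 60.1
[393.5, 158.0, 114.1] [-0.002, 0.01, 2.517]
[393.5, 158.0, 114.1] [-0.007, -0.002, -0.625]
[393.5, 158.0, 114.1] [-0.005, -0.008, -2.195]
[393.5, 158.0, 114.1] [-0.007, 0.004, 0.946]
```

```bash
cat >> h.py <<'E'
def tri(pt,ps):
    M=np.zeros((3,3));v=np.zeros(3)
    for n,p in(("top",pt),("scene",ps)):
        a=cast(n,[p],0)[0];e=cast(n,[p],500)[0];u=(e-a)/np.linalg.norm(e-a);Q=np.eye(3)-np.outer(u,u);M+=Q;v+=Q@a
    return np.linalg.solve(M,v)
E
python3 -c "
from h import *
print('bit',tri((480,242),(144,280)),'chuck',tri((497,262),(118,273)))
t=arm.get_image('top')[:,:,::-1];s=arm.get_image('scene')[:,:,::-1]
cv2.imwrite('pics/e1.png',np.vstack([crop(t,225,160,385,250,3.5)[:,:560],crop(s,245,100,405,180+10,3.5)[:,:560]]))
plan((464,-360,200,0.558-np.pi))
"
```

```text
bit [ 504.81485782 -419.01056333  182.77360286] chuck [ 456.81516917 -458.53126879  180.75019484]
t 5.7 pos [657.1  17.3 263.9] J [ 0.27  0.43  0.11  0.   -1.25 -0.37] F [ 0.8  0.3 -0. ] w 59.8
[394.3, 156.1, 62.2] [-0.005, 0.004, 0.916]
```

View pics/e1.png

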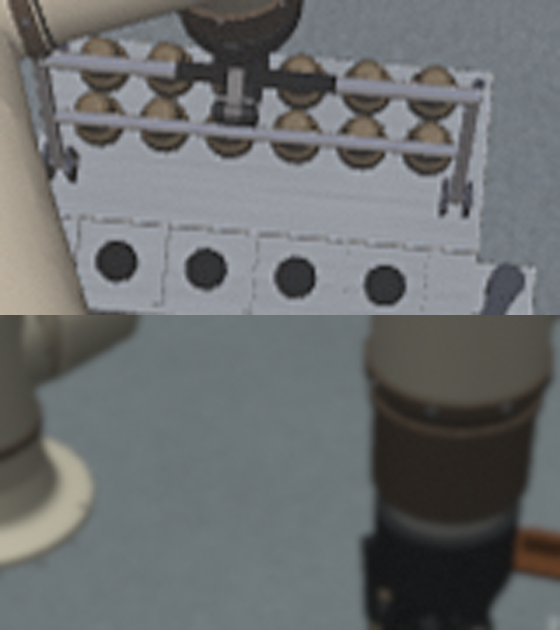

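The bar is fully back and the pads are visible. Now plate B, approached from straight above. The drill bit tip is about 72 mm away at z 183.

Emit:
move_arm --fingers '[40, 40, 40, 40, 40, 40, 40, 40, 40, 40]' --travel '[[394, 156, 0], [394, 156, 0], [394, 156, 0], [394, 156, 0], [394, 156, 0], [394, 156, 0], [394, 156, 0], [394, 156, 0], [394, 156, 0], [394, 156, 0]]' --dr '[[0, 0, 0.916], [0, 0, 0.916], [0, 0, 0.916], [0, 0, 0.916], [0, 0, 0.916], [0, 0, 0.916], [0, 0, 0.916], [0, 0, 0.916], [0, 0, 0.916], [0, 0, 0.916]]'

```text
clock: 6.7
position: [460.3, -362.4, 259.1]
ee_rot: [-0.273, 0.962, 0.001, -0.001]
contact_force: [0.7, 0.4, 0.1]
gripper_width: 39.8
grasp_force: 0.0
```

```bash
python3 -c "
from h import *
pts=np.array([(117,261),(206,269),(295,277),(385,285)])/3.5+[225,160]-.36
w=cast('top',pts,35)[:,:2];c,s=np.cos(TH),np.sin(TH);print('pads tool frame',((w-TO)@np.array([[c,-s],[s,c]])).round(1).tolist())
plan((464,-360,30,0.558-np.pi))
"
```

```text
pads tool frame [[-56.4, 101.5], [-56.4, 33.8], [-56.5, -33.7], [-56.5, -101.9]]
t 6.7 pos [ 460.3 -362.4  259.1] J [-0.39  0.31 -0.08 -0.   -1.19 -0.63] F [0.7 0.4 0.1] w 39.8
[-4.7, -0.6, 229.1] [0.003, -0.001, -0.005]
```

Emit:
move_arm --fingers '[40, 40, 40, 40, 40, 40, 40, 40, 40, 40]' --travel '[[-5, 0, 40], [-5, 0, 80], [-5, 0, 120], [-5, 0, 160], [-5, 0, 190], [-5, 0, 210], [-5, 0, 220], [-5, 0, 228], [-5, 0, 228], [-5, 0, 228]]' --dr '[[0, 0, 0], [0, 0, 0], [0, 0, 0], [0, 0, 0], [0, 0, 0], [0, 0, 0], [0, 0, 0], [0, 0, 0], [0, 0, 0], [0, 0, 0]]'

```text
clock: 7.7
position: [467.2, -357.6, 33.9]
ee_rot: [-0.275, 0.961, -0.001, 0.001]
contact_force: [0.2, 0.1, 0.2]
gripper_width: 40.0
grasp_force: 0.0
```

```bash
python3 -c "
from h import *
plan((464,-360,30,0.558-np.pi))
"
```

```text
t 7.7 pos [ 467.2 -357.6   33.9] J [-0.38  0.56 -0.33  0.   -0.68 -0.63] F [0.2 0.1 0.2] w 40.0
[4.0, -0.3, 3.9] [-0.001, 0.001, 0.0]
```

Emit:
move_arm --fingers '[40, 40, 40, 10, 0, 0, 0, 0, 0]' --travel '[[4, 0, 4], [4, 0, 4], [4, 0, 4], [4, 0, 4], [4, 0, 4], [4, 0, 4], [4, 0, 4], [4, 0, 4], [4, 0, 4]]' --dr '[[0, 0, 0], [0, 0, 0], [0, 0, 0], [0, 0, 0], [0, 0, 0], [0, 0, 0], [0, 0, 0], [0, 0, 0], [0, 0, 0]]'

```text
clock: 8.6
position: [463.5, -359.9, 29.7]
ee_rot: [-0.275, 0.961, -0.0, 0.0]
contact_force: [-0.4, 1.2, 5.6]
gripper_width: 10.3
grasp_force: 62.7
```

```bash
python3 -c "
from h import *
x,y=t2w(-55.5,-102);print(x,y)
for k in range(4): plan((x,y,150,TH+k*np.pi/2))
"
```

```text
530.4247276850276 -74.80636752405742
t 8.6 pos [ 463.5 -359.9   29.7] J [-0.38  0.56 -0.34  0.   -0.67 -0.63] F [-0.4  1.2  5.6] w 10.3
[-207.8, 206.2, -120.4] [-0.001, -0.001, -2.486]
t 8.6 pos [ 463.5 -359.9   29.7] J [-0.38  0.56 -0.34  0.   -0.67 -0.63] F [-0.4  1.2  5.6] w 10.3
[-207.8, 206.2, -120.4] [-0.0, 0.001, 2.227]
t 8.6 pos [ 463.5 -359.9   29.7] J [-0.38  0.56 -0.34  0.   -0.67 -0.63] F [-0.4  1.2  5.6] w 10.3
[-207.8, 206.2, -120.4] [-0.001, 0.001, 0.656]
t 8.6 pos [ 463.5 -359.9   29.7] J [-0.38  0.56 -0.34  0.   -0.67 -0.63] F [-0.4  1.2  5.6] w 10.3
[-207.8, 206.2, -120.4] [-0.001, -0.0, -0.915]
```

Emit:
move_arm --fingers '[0, 0, 0, 0, 0]' --travel '[[0, 0, -30], [0, 0, -60], [0, 0, -100], [0, 0, -140], [0, 0, -140]]' --dr '[[0, 0, 0], [0, 0, 0], [0, 0, 0], [0, 0, 0], [0, 0, 0]]'

```text
clock: 9.1
position: [465.9, -361.1, 174.7]
ee_rot: [-0.276, 0.961, -0.004, 0.004]
contact_force: [1.3, -0.6, -1.1]
gripper_width: 10.6
grasp_force: 62.0
```

```bash
python3 -c "
from h import *
print(arm.read_state()['grasp_force']);x,y=t2w(-55.5,-34);print(x,y)
plan((x,y,130,TH-np.pi/2))
"
```

```text
62.001686096191406
537.0509959417609 -7.129986348718205
t 9.1 pos [ 465.9 -361.1  174.7] J [-0.38  0.38 -0.2   0.   -0.98 -0.63] F [ 1.3 -0.6 -1.1] w 10.6
[-247.8, 262.8, 43.5] [-0.012, 0.001, -0.914]
```

Emit:
move_arm --fingers '[0, 0, 0, 0, 0, 0, 0, 0, 0, 0]' --travel '[[-25, 26, 0], [-56, 60, 0], [-90, 95, 0], [-124, 130, 10], [-158, 166, 20], [-190, 200, 30], [-220, 235, 40], [-240, 255, 43], [-248, 263, 43], [-248, 263, 43]]' --dr '[[0, 0, -0.1], [0, 0, -0.2], [0, 0, -0.33], [0, 0, -0.46], [0, 0, -0.6], [0, 0, -0.72], [0, 0, -0.85], [0, 0, -0.914], [0, 0, -0.914], [0, 0, -0.914]]'

```text
clock: 10.1
position: [534.0, -4.2, 125.1]
ee_rot: [-0.672, 0.741, 0.001, -0.001]
contact_force: [0.0, -0.2, -1.0]
gripper_width: 10.4
grasp_force: 63.1
```

```bash
python3 -c "
from h import *
s=arm.read_state();print(s['grasp_force'])
im=arm.get_image('scene')[:,:,::-1];t=arm.get_image('top')[:,:,::-1]
cv2.imwrite('pics/f1.png',np.hstack([crop(im,270,170,410,290,3),crop(t,240,180,360,300,3)]))
plan((*t2w(-55.5,-34),68,TH-np.pi/2))
"
```

```text
63.13075661659241
t 10.2 pos [533.7  -5.9 125.5] J [ 0.29  0.36 -0.38 -0.   -0.83 -0.39] F [-1.1  0.  -1.7] w 10.4
[0.9, -3.6, 57.5] [0.002, -0.0, -0.003]
```

View pics/f1.png

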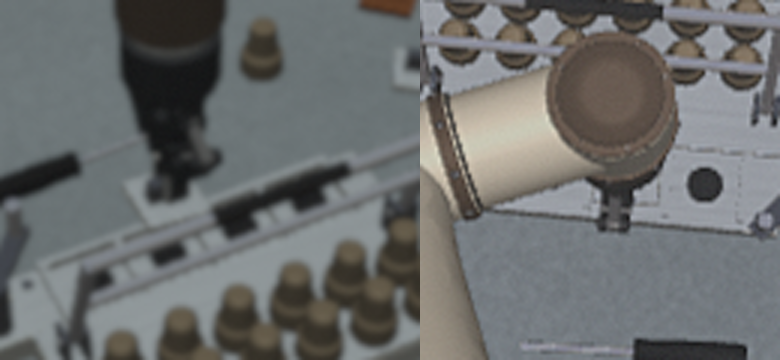

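Emit:
move_arm --fingers '[0, 0, 0, 0, 0, 0, 0, 0]' --travel '[[1, -3.5, 10], [1, -3.5, 25], [1, -3.5, 40], [1, -3.5, 48], [1, -3.5, 53], [1, -3.5, 53], [1, -3.5, 53], [1, -3.5, 53]]' --dr '[[0, 0, 0], [0, 0, 0], [0, 0, 0], [0, 0, 0], [0, 0, 0], [0, 0, 0], [0, 0, 0], [0, 0, 0]]'

```text
clock: 11.0
position: [538.2, -6.6, 73.8]
ee_rot: [-0.671, 0.741, -0.0, 0.001]
contact_force: [-0.7, -0.2, -0.7]
gripper_width: 10.4
grasp_force: 64.1
```

```bash
python3 -c "
from h import *
s=arm.read_state();print(s['grasp_force'])
plan((*t2w(-55.5,-34),66,TH-np.pi/2))
"
```

```text
64.06580328941345
t 11.0 pos [538.2  -6.6  73.8] J [ 0.29  0.44 -0.42  0.   -0.71 -0.39] F [-0.7 -0.2 -0.7] w 10.4
[0.7, 1.1, 7.8] [-0.001, 0.0, -0.001]
```

Emit:
move_arm --fingers '[0, 0, 0, 0, 0, 0]' --travel '[[0.5, 1, 0], [0.5, 1, 3], [0.5, 1, 6], [0.5, 1, 8], [0.5, 1, 8], [0.5, 1, 8]]' --dr '[[0, 0, 0], [0, 0, 0], [0, 0, 0], [0, 0, 0], [0, 0, 0], [0, 0, 0]]'

```text
clock: 11.6
position: [536.6, -7.0, 65.0]
ee_rot: [-0.671, 0.741, 0.0, -0.0]
contact_force: [-0.2, -0.5, -0.1]
gripper_width: 10.0
grasp_force: 64.4
```

```bash
python3 -c "
from h import *
s=arm.read_state();print(s['grasp_force'],s['wrist_torque'])
plan((*t2w(-55.5,-34),60,TH-np.pi/2))
"
```

```text
64.39427018165588 [ 0.04879012  0.10295534 -0.02832529]
t 11.6 pos [536.6  -7.   65. ] J [ 0.29  0.45 -0.44 -0.   -0.69 -0.39] F [-0.2 -0.5 -0.1] w 10.0
[0.1, -0.5, 5.0] [0.0, -0.0, -0.001]
```

No contact below deck level, so the plate is in the pocket. Press it down while still gripping.

Emit:
move_arm --fingers '[0, 0, 0, 0, 0, 0]' --travel '[[0, 0, 2], [0, 0, 4], [0, 0, 6], [0, 0, 8], [0, 0, 8], [0, 0, 8]]' --dr '[[0, 0, 0], [0, 0, 0], [0, 0, 0], [0, 0, 0], [0, 0, 0], [0, 0, 0]]'

```text
clock: 12.2
position: [537.1, -6.9, 61.1]
ee_rot: [-0.672, 0.741, -0.001, 0.001]
contact_force: [-9.9, -0.2, 26.0]
gripper_width: 10.6
grasp_force: 67.9
```

Emit:
move_arm --fingers '[40, 40, 40, 40, 0, 0, 0, 0, 0]' --travel '[[0, 0, 6], [0, 0, 4], [0, 0, 0], [0, 0, -40], [0, 0, -40], [0, 0, -40], [0, 0, -40], [0, 0, -40], [0, 0, -40]]' --dr '[[0, 0, 0], [0, 0, 0], [0, 0, 0], [0, 0, 0], [0, 0, 0], [0, 0, 0], [0, 0, 0], [0, 0, 0], [0, 0, 0]]'

```text
clock: 13.1
position: [536.1, -7.1, 96.2]
ee_rot: [-0.671, 0.741, 0.0, -0.001]
contact_force: [0.5, 0.5, 0.1]
gripper_width: -0.4
grasp_force: 0.0
```

```bash
python3 -c "
from h import *
plan((*t2w(-55.5,-34),77,TH-np.pi/2))
"
```

```text
t 13.1 pos [536.1  -7.1  96.2] J [ 0.29  0.4  -0.41 -0.   -0.76 -0.39] F [0.5 0.5 0.1] w -0.4
[-0.1, -1.0, 19.2] [0.002, -0.001, -0.001]
```

Emit:
move_arm --fingers '[0, 0, 0, 0, 0, 0, 0, 0]' --travel '[[0, -0.5, 8], [0, -0.5, 14], [0, -0.5, 18], [0, -0.5, 20], [0, -0.5, 22], [0, -0.5, 22], [0, -0.5, 22], [0, -0.5, 22]]' --dr '[[0, 0, 0], [0, 0, 0], [0, 0, 0], [0, 0, 0], [0, 0, 0], [0, 0, 0], [0, 0, 0], [0, 0, 0]]'

```text
clock: 13.9
position: [536.6, -7.2, 76.8]
ee_rot: [-0.672, 0.741, 0.0, -0.001]
contact_force: [-5.6, 2.0, 12.4]
gripper_width: -0.2
grasp_force: 6.2
```

Contact at 76.8 puts the lug top at about 58, which is home. One firmer push, then on to plate A.

Emit:
move_arm --fingers '[0, 0, 0, 0, 40, 40, 40, 40]' --travel '[[0, 0, 3], [0, 0, 3], [0, 0, 3], [0, 0, -30], [0, 0, -60], [0, 0, -90], [0, 0, -110], [0, 0, -110]]' --dr '[[0, 0, 0], [0, 0, 0], [0, 0, 0], [0, 0, 0], [0, 0, 0], [0, 0, 0], [0, 0, 0], [0, 0, 0]]'

```text
clock: 14.7
position: [539.0, -6.7, 188.4]
ee_rot: [-0.671, 0.741, -0.002, 0.003]
contact_force: [0.7, 0.7, -0.3]
gripper_width: 40.1
grasp_force: 0.0
```

```bash
python3 -c "
from h import *
t=arm.get_image('top');bgr=t[:,:,::-1]
mm=plates('top',t);cs,_=cv2.findContours(mm,0,2)
for cc in cs:
  if 150<cv2.contourArea(cc)<1000:
    r=cv2.minAreaRect(cc);q=cast('top',cv2.boxPoints(r),8);print(q.mean(0).round(1),np.round(r[0],1),r[1],np.arctan2(*(q[1]-q[0])[1::-1]))
    x,y=map(int,r[0]);w=t[y-14:y+14,x-14:x+14].astype(int).sum(2);m=((w<330)).astype(np.uint8)
    k,l,st,ce=cv2.connectedComponentsWithStats(m);i=1+np.argmax(st[1:,4]);p=np.argwhere(l==i)[:,::-1]+[x-14,y-14]
    q=cast('top',p,26)[:,:2];e,V=np.linalg.eigh(np.cov(q.T));print(len(p),q.mean(0).round(1),np.arctan2(V[1,1],V[0,1]))
print('bottle',tri((125,187),(502,190)))
plan((449.5,337.5,150,0.908),(449.5,337.5,150,0.908-np.pi))
"
```

```text
[-28.7 -58.6   8. ] [330.6 458.5] (42.29010772705078, 10.642043113708496) -1.3045655728763077
351 [-27.7 -37.5] -2.87440540004786
[ 55.2 -53.5   8. ] [328.4 424.7] (57.116947174072266, 16.30049705505371) -0.759128758699665
209 [ 42.9 -39.8] 1.2649184012133188
[143.  756.8   8. ] [ 17.3 392. ] (40.97999572753906, 21.27086639404297) -1.326682772354824
104 [156.2 720.4] -2.968956373121099
[449.6 339.2   8. ] [179.9 273.3] (19.96548843383789, 20.61142921447754) -0.6902432053110756
73 [448.9 336.4] 0.8950187657225211
[532.6  75.    8. ] [278.7 241.7] (42.40519714355469, 15.939847946166992) -0.08030273098837211
121 [540.7  67.6] 1.7388433035565294
[903.1 474.6   8. ] [135.  110.5] (31.0, 38.0) -1.580687507140328
377 [898.3 471.9] -2.775704024261556
[904.3 303.7   8. ] [196.5 109.5] (31.0, 39.0) -1.5806994764070768
366 [900.3 306.5] -2.9325433320737058
bottle [658.58405733 453.52023126 122.44636374]
t 14.8 pos [537.7  -6.8 186.3] J [ 0.29  0.29 -0.3  -0.   -0.97 -0.39] F [-0.4 -1.1 -1. ] w 39.9
[-333.8, 122.0, 36.4] [-0.003, -0.003, -2.578]
[-333.8, 122.0, 36.4] [-0.003, 0.002, 0.564]
```

Emit:
move_arm --fingers '[40, 40, 40, 40, 40, 40, 40, 40, 40, 40]' --travel '[[-335, 123, 36], [-335, 123, 36], [-335, 123, 36], [-335, 123, 36], [-335, 123, 36], [-335, 123, 36], [-335, 123, 36], [-335, 123, 36], [-335, 123, 36], [-335, 123, 36]]' --dr '[[0, 0, 0.572], [0, 0, 0.572], [0, 0, 0.572], [0, 0, 0.572], [0, 0, 0.572], [0, 0, 0.572], [0, 0, 0.572], [0, 0, 0.572], [0, 0, 0.572], [0, 0, 0.572]]'

```text
clock: 15.75
position: [446.9, 338.3, 147.3]
ee_rot: [-0.435, 0.9, -0.001, -0.002]
contact_force: [0.4, -0.1, -0.2]
gripper_width: 40.0
grasp_force: 0.0
```

```bash
python3 -c "
from h import *
plan((449.5,338.3,31,0.90-np.pi))
"
```

```text
t 15.8 pos [446.9 338.3 147.3] J [ 0.94  0.37 -0.29 -0.   -0.91 -1.61] F [ 0.4 -0.1 -0.2] w 40.0
[-2.1, -2.1, 116.3] [0.0, -0.004, 0.001]
```

Emit:
move_arm --fingers '[40, 40, 40, 40, 40, 40, 40, 40]' --travel '[[-1, -1, 30], [-1, -1, 60], [-1, -1, 85], [-1, -1, 100], [-1, -1, 106], [-1, -1, 106], [-1, -1, 106], [-1, -1, 106]]' --dr '[[0, 0, 0], [0, 0, 0], [0, 0, 0], [0, 0, 0], [0, 0, 0], [0, 0, 0], [0, 0, 0], [0, 0, 0]]'

```text
clock: 16.55
position: [449.9, 339.0, 44.2]
ee_rot: [-0.435, 0.901, 0.0, 0.001]
contact_force: [-0.7, 0.0, 0.2]
gripper_width: 40.3
grasp_force: 0.0
```

```bash
python3 -c "
from h import *
plan((449.5,338.3,30,0.90-np.pi))
t=arm.get_image('top')[:,:,::-1];s=arm.get_image('scene')[:,:,::-1]
cv2.imwrite('pics/g1.png',np.hstack([crop(s,370,150,450,220,5),crop(t,140,240,220,310,5)]))
"
```

```text
t 16.6 pos [449.9 339.   44.2] J [ 0.93  0.51 -0.39  0.   -0.67 -1.6 ] F [-0.7  0.   0.2] w 40.3
[0.8, -0.1, 14.2] [-0.0, 0.002, -0.001]
```

View pics/g1.png

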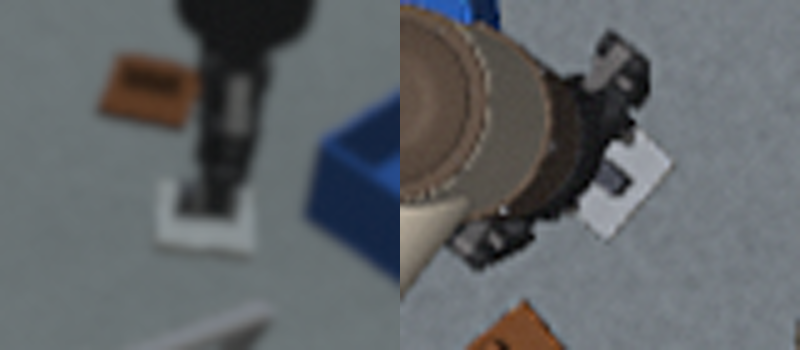

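The fingers straddle plate A's lug. Descend and close.

Emit:
move_arm --fingers '[40, 40, 40, 40, 10, 0, 0, 0, 0, 0]' --travel '[[1, 0, 7], [1, 0, 14], [1, 0, 14], [1, 0, 14], [1, 0, 14], [1, 0, 14], [1, 0, 14], [1, 0, 14], [1, 0, 14], [1, 0, 14]]' --dr '[[0, 0, 0], [0, 0, 0], [0, 0, 0], [0, 0, 0], [0, 0, 0], [0, 0, 0], [0, 0, 0], [0, 0, 0], [0, 0, 0], [0, 0, 0]]'

```text
clock: 17.65
position: [448.8, 338.1, 29.5]
ee_rot: [-0.435, 0.9, 0.0, 0.0]
contact_force: [-0.9, -0.4, 3.2]
gripper_width: 10.4
grasp_force: 62.2
```

Emit:
move_arm --fingers '[0, 0, 0, 0, 0, 0]' --travel '[[0, 0, -20], [0, 0, -45], [0, 0, -70], [0, 0, -100], [0, 0, -100], [0, 0, -100]]' --dr '[[0, 0, 0], [0, 0, 0], [0, 0, 0], [0, 0, 0], [0, 0, 0], [0, 0, 0]]'

```text
clock: 18.25
position: [448.3, 337.7, 129.1]
ee_rot: [-0.435, 0.901, 0.0, 0.0]
contact_force: [-1.0, 0.4, -2.4]
gripper_width: 10.5
grasp_force: 61.8
```

```bash
python3 -c "
from h import *
plan((*t2w(-55.5,34),130,TH-np.pi/2))
"
```

```text
t 18.2 pos [448.3 337.7 129.1] J [ 0.93  0.39 -0.31 -0.   -0.86 -1.61] F [-1.   0.4 -2.4] w 10.5
[157.7, -247.1, -1.1] [0.001, 0.0, -0.574]
```

Emit:
move_arm --fingers '[0, 0, 0, 0, 0, 0, 0, 0, 0, 0]' --travel '[[14, -22, 0], [35, -55, 0], [57, -90, 0], [80, -125, 0], [102, -160, 0], [124, -194, 0], [142, -222, 0], [153, -240, 0], [158, -247, 0], [158, -247, 0]]' --dr '[[0, 0, -0.05], [0, 0, -0.13], [0, 0, -0.21], [0, 0, -0.3], [0, 0, -0.38], [0, 0, -0.46], [0, 0, -0.53], [0, 0, -0.574], [0, 0, -0.574], [0, 0, -0.574]]'

```text
clock: 19.25
position: [543.1, 59.5, 127.6]
ee_rot: [-0.671, 0.742, 0.001, -0.001]
contact_force: [-0.8, 1.2, -0.5]
gripper_width: 10.4
grasp_force: 61.8
```

Emit:
move_arm --fingers '[0, 0, 0, 0, 0, 0]' --travel '[[0, 0, 15], [0, 0, 30], [0, 0, 45], [0, 0, 55], [0, 0, 55], [0, 0, 55]]' --dr '[[0, 0, 0], [0, 0, 0], [0, 0, 0], [0, 0, 0], [0, 0, 0], [0, 0, 0]]'

```text
clock: 19.85
position: [543.9, 61.1, 74.1]
ee_rot: [-0.672, 0.74, -0.0, -0.0]
contact_force: [1.2, 0.3, -0.6]
gripper_width: 10.7
grasp_force: 61.8
```

```bash
python3 -c "
from h import *
print(arm.read_state()['grasp_force'])
plan((*t2w(-55.5,34),65,TH-np.pi/2))
"
```

```text
61.77243232727051
t 19.9 pos [543.9  61.1  74.1] J [ 0.41  0.45 -0.4   0.   -0.72 -0.5 ] F [ 1.2  0.3 -0.6] w 10.7
[0.6, 0.2, 9.1] [0.0, -0.0, 0.001]
```

Emit:
move_arm --fingers '[0, 0, 0, 0, 0, 0]' --travel '[[0.5, 0, 3], [0.5, 0, 6], [0.5, 0, 9], [0.5, 0, 9], [0.5, 0, 9], [0.5, 0, 9]]' --dr '[[0, 0, 0], [0, 0, 0], [0, 0, 0], [0, 0, 0], [0, 0, 0], [0, 0, 0]]'

```text
clock: 20.45
position: [543.9, 60.0, 65.2]
ee_rot: [-0.672, 0.741, -0.0, 0.0]
contact_force: [0.2, -0.1, -0.4]
gripper_width: 10.5
grasp_force: 61.8
```

It is in the pocket freely. Press gripped, release, then press from the top with closed fingers.

Emit:
move_arm --fingers '[0, 0, 0, 0, 0, 0]' --travel '[[0, 0, 2], [0, 0, 4], [0, 0, 6], [0, 0, 8], [0, 0, 8], [0, 0, 8]]' --dr '[[0, 0, 0], [0, 0, 0], [0, 0, 0], [0, 0, 0], [0, 0, 0], [0, 0, 0]]'

```text
clock: 21.05
position: [544.2, 60.2, 59.4]
ee_rot: [-0.672, 0.74, -0.001, 0.0]
contact_force: [-4.8, 0.3, 15.7]
gripper_width: 10.1
grasp_force: 64.1
```

Emit:
move_arm --fingers '[40, 40, 40, 40, 0, 0, 0, 0, 0]' --travel '[[0, 0, -2], [0, 0, -4], [0, 0, -8], [0, 0, -40], [0, 0, -40], [0, 0, -40], [0, 0, -40], [0, 0, -40], [0, 0, -40]]' --dr '[[0, 0, 0], [0, 0, 0], [0, 0, 0], [0, 0, 0], [0, 0, 0], [0, 0, 0], [0, 0, 0], [0, 0, 0], [0, 0, 0]]'

```text
clock: 21.95
position: [543.4, 59.9, 96.3]
ee_rot: [-0.672, 0.741, 0.0, -0.001]
contact_force: [0.6, -0.4, -0.3]
gripper_width: -0.3
grasp_force: 0.0
```

```bash
python3 -c "
from h import *
plan((*t2w(-55.5,34),77,TH-np.pi/2))
"
```

```text
t 21.9 pos [543.4  59.9  96.3] J [ 0.41  0.42 -0.38 -0.   -0.78 -0.5 ] F [ 0.6 -0.4 -0.3] w -0.3
[-0.7, -0.3, 19.3] [0.001, -0.001, 0.001]
```

Emit:
move_arm --fingers '[0, 0, 0, 0, 0, 0, 0, 0]' --travel '[[0, 0, 8], [0, 0, 14], [0, 0, 18], [0, 0, 21], [0, 0, 24], [0, 0, 24], [0, 0, 24], [0, 0, 24]]' --dr '[[0, 0, 0], [0, 0, 0], [0, 0, 0], [0, 0, 0], [0, 0, 0], [0, 0, 0], [0, 0, 0], [0, 0, 0]]'

```text
clock: 22.75
position: [543.4, 59.9, 76.7]
ee_rot: [-0.673, 0.74, -0.0, -0.0]
contact_force: [-9.6, 1.1, 23.2]
gripper_width: -0.2
grasp_force: 11.9
```

Emit:
move_arm --fingers '[0, 0, 0, 0, 0, 0]' --travel '[[-20, 30, -50], [-50, 60, -100], [-90, 90, -120], [-140, 130, -120], [-180, 170, -120], [-180, 170, -120]]' --dr '[[0, 0, 0], [0, 0, 0], [0, 0, 0], [0, 0, 0], [0, 0, 0], [0, 0, 0]]'

```text
clock: 23.35
position: [390.7, 257.2, 193.7]
ee_rot: [-0.672, 0.741, 0.0, 0.001]
contact_force: [1.1, 0.4, 0.3]
gripper_width: 0.1
grasp_force: 0.0
```

```bash
python3 -c "
from h import *
plan()
t=arm.get_image('top')[:,:,::-1];s=arm.get_image('scene')[:,:,::-1]
cv2.imwrite('pics/top2.png',t)
cv2.imwrite('pics/i1.png',np.vstack([crop(t,230,160,390,265,4)[:300],crop(t,230,215,390,260,4),crop(s,260,200,420,280,4)[:]])[:600] if 0 else np.vstack([crop(t,230,195,390,265,4),crop(s,260,200,420,280,4)]))
"
```

```text
t 23.4 pos [390.7 257.2 193.7] J [ 0.93  0.17 -0.45 -0.   -0.95 -1.03] F [1.1 0.4 0.3] w 0.1
```

View pics/i1.png

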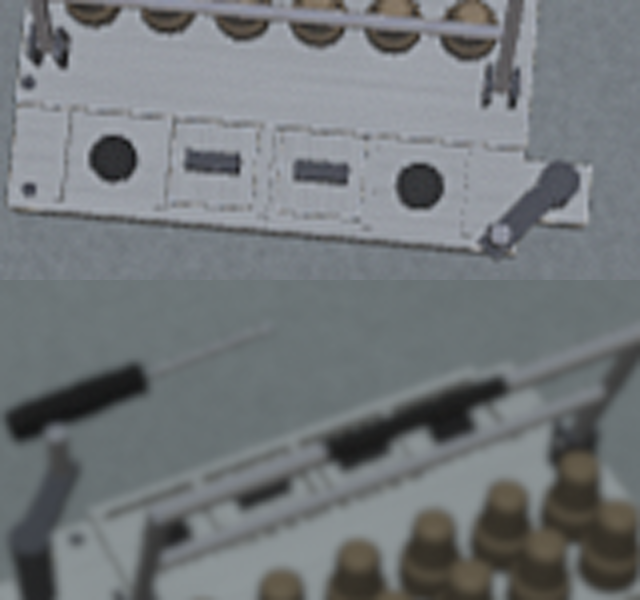

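The plates look seated and centred in pockets 1 and 2. The latch got nudged inward to about 0.7 rad and would block the bar, so I'll swing it back first.

```bash
python3 -c "
from h import *
p=tri(np.array([500,233])/4+[230,195]-.375,np.array([57,435-280])/4+[260,200]-.375);q=p[:2]-TO;c,s=np.cos(TH),np.sin(TH);l=np.array([c*q[0]+s*q[1],-s*q[0]+c*q[1]]);print(p,l,'ang',np.arctan2(l[1]+190,-50-l[0]),np.hypot(l[1]+190,-50-l[0]))
for a in (.7,.5,.3,.1,0): print(a,np.round(t2w(-51-55*np.cos(a),-190+55*np.sin(a)),1))
plan((*t2w(-95,-110),230,TH-np.pi/2))
"
```

```text
[ 488.7462988  -121.80625483  117.68832605] [ -92.40016733 -152.83756969] ang 0.7196613681946261 56.38102886899452
0.7 [ 487.9 -123.5]
0.5 [ 480.9 -131.9]
0.3 [ 475.6 -141.5]
0.1 [ 472.4 -152. ]
0 [ 471.6 -157.5]
t 23.4 pos [389.9 259.3 193.9] J [ 0.93  0.17 -0.45 -0.   -0.95 -1.02] F [-0.8  0.1  0.1] w 0.0
[327.8, -130.4, -36.7] [-0.001, 0.002, 0.008]
```

```bash
python3 -c "
from h import *
plan((488.5,-122.5,190,TH-np.pi/2))
"
```

```text
t 23.4 pos [389.9 259.3 193.9] J [ 0.93  0.17 -0.45 -0.   -0.95 -1.02] F [-0.8  0.1  0.1] w 0.0
[371.5, -132.5, 3.2] [-0.001, 0.002, 0.008]
```

Emit:
move_arm --fingers '[40, 40, 40, 40, 40, 40, 40, 40, 40, 40]' --travel '[[371, -132, 0], [371, -132, 0], [371, -132, 0], [371, -132, 0], [371, -132, 0], [371, -132, 0], [371, -132, 0], [371, -132, 0], [371, -132, 0], [371, -132, 0]]' --dr '[[0, 0, 0], [0, 0, 0], [0, 0, 0], [0, 0, 0], [0, 0, 0], [0, 0, 0], [0, 0, 0], [0, 0, 0], [0, 0, 0], [0, 0, 0]]'

```text
clock: 24.45
position: [487.0, -127.8, 192.4]
ee_rot: [-0.671, 0.742, 0.001, -0.0]
contact_force: [0.0, -0.0, -0.0]
gripper_width: 39.8
grasp_force: 0.0
```

```bash
python3 -c "
from h import *
plan((488.5,-122.5,109,TH-np.pi/2))
"
```

```text
t 24.4 pos [ 487.  -127.8  192.4] J [ 0.07  0.23 -0.37 -0.   -0.97 -0.17] F [ 0. -0. -0.] w 39.8
[-5.4, -1.1, 83.4] [0.001, 0.0, -0.003]
```

Emit:
move_arm --fingers '[40, 40, 40, 40, 40, 40, 40, 0, 0, 0]' --travel '[[-2, 0, 30], [-2, 0, 50], [-2, 0, 70], [-2, 0, 82], [-2, 0, 82], [-2, 0, 82], [-2, 0, 82], [-2, 0, 82], [-2, 0, 82], [-2, 0, 82]]' --dr '[[0, 0, 0], [0, 0, 0], [0, 0, 0], [0, 0, 0], [0, 0, 0], [0, 0, 0], [0, 0, 0], [0, 0, 0], [0, 0, 0], [0, 0, 0]]'

```text
clock: 25.45
position: [487.8, -124.2, 111.9]
ee_rot: [-0.672, 0.741, -0.0, 0.0]
contact_force: [-1.4, 2.5, 5.5]
gripper_width: 10.8
grasp_force: 58.5
```

```bash
python3 -c "
from h import *
s=arm.read_state();print(s['grasp_force'])
piv=np.array(t2w(-51,-190));p=s['position'];d=p[:2]-piv
b=R.from_quat(s['ee_rot']);print('r',np.hypot(*d))
a0=np.arctan2(d[1],d[0])
# ccw from above opens (latch grows clockwise)
for k in (.1,.2,.3,.4,.5,.6):
    w=piv+np.array([[np.cos(k),-np.sin(k)],[np.sin(k),np.cos(k)]])@d;print(k,b.inv().apply([*(w-p[:2]),0]).round(1))
plan()
"
```

```text
58.47262144088745
r 54.55216417030604
0.1 [ 4.4  3.2 -0. ]
0.2 [ 9.1  6.  -0. ]
0.3 [14.   8.4 -0. ]
0.4 [19.1 10.2 -0. ]
0.5 [24.4 11.5 -0. ]
0.6 [29.8 12.2 -0. ]
t 25.4 pos [ 487.8 -124.2  111.9] J [ 0.07  0.33 -0.47 -0.   -0.77 -0.17] F [-1.4  2.5  5.5] w 10.8
```

Emit:
move_arm --fingers '[0, 0, 0, 0, 0, 0, 0]' --travel '[[4.4, 3.2, 0], [9.1, 6, 0], [14, 8.4, 0], [19, 10.2, 0], [24.4, 11.5, 0], [29.8, 12.2, 0], [29.8, 12.2, 0]]' --dr '[[0, 0, 0], [0, 0, 0], [0, 0, 0], [0, 0, 0], [0, 0, 0], [0, 0, 0], [0, 0, 0]]'

```text
clock: 26.15
position: [471.7, -153.9, 111.8]
ee_rot: [-0.672, 0.741, 0.0, -0.001]
contact_force: [-2.9, -1.3, 6.9]
gripper_width: 11.2
grasp_force: 59.4
```

Emit:
move_arm --fingers '[40, 40, 40, 40, 40, 40, 40]' --travel '[[0, 0, 0], [0, 0, 0], [0, 0, 0], [0, 0, -50], [0, 0, -100], [0, 0, -150], [0, 0, -150]]' --dr '[[0, 0, 0], [0, 0, 0], [0, 0, 0], [0, 0, 0], [0, 0, 0], [0, 0, 0], [0, 0, 0]]'

```text
clock: 26.85
position: [476.6, -153.5, 268.8]
ee_rot: [-0.672, 0.74, -0.006, 0.005]
contact_force: [0.7, 0.4, -0.1]
gripper_width: 39.9
grasp_force: 0.0
```

```bash
python3 -c "
from h import *
# bar handle back position, learned at grip: tcp about (653,16.6,202)
plan((655,16.8,255,TH-np.pi/2))
"
```

```text
t 26.9 pos [ 476.6 -153.5  268.8] J [ 0.01  0.15 -0.27  0.   -1.14 -0.11] F [ 0.7  0.4 -0.1] w 39.9
[-186.6, -161.1, 16.2] [-0.016, -0.001, 0.002]
```

Emit:
move_arm --fingers '[50, 50, 50, 50, 50, 50, 50, 50, 50]' --travel '[[-187, -159, 0], [-187, -159, 0], [-187, -159, 0], [-187, -159, 0], [-187, -159, 0], [-187, -159, 0], [-187, -159, 0], [-187, -159, 0], [-187, -159, 0]]' --dr '[[0, 0, 0], [0, 0, 0], [0, 0, 0], [0, 0, 0], [0, 0, 0], [0, 0, 0], [0, 0, 0], [0, 0, 0], [0, 0, 0]]'

```text
clock: 27.75
position: [648.4, 17.0, 261.5]
ee_rot: [-0.672, 0.741, -0.0, 0.0]
contact_force: [0.3, -0.2, 0.0]
gripper_width: 50.0
grasp_force: 0.0
```

```bash
python3 -c "
from h import *
t=arm.get_image('top');arm.get_image('top')
b=t[:,:,::-1]
cv2.imwrite('pics/j1.png',np.hstack([crop(b,225,160,385,265,4)]))
plan((654,16.8,202,TH-np.pi/2))
"
```

```text
t 27.9 pos [648.5  17.  261.8] J [ 0.28  0.42  0.09  0.   -1.24 -0.37] F [-0.8 -0.7 -1. ] w 50.0
[-0.3, -5.4, 59.8] [-0.001, 0.0, -0.0]
```

View pics/j1.png

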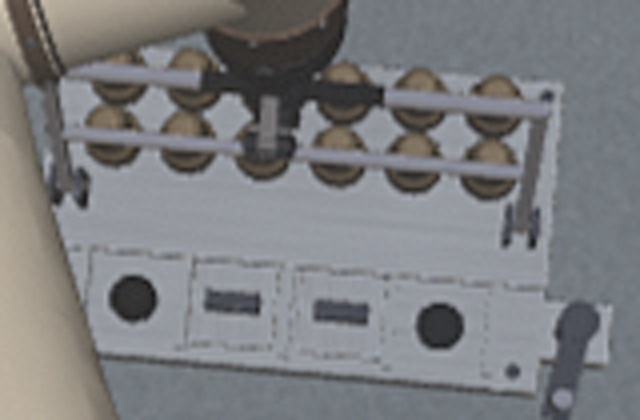

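The latch is open, the plates are seated and the bar is still back. Grip the handle.

Emit:
move_arm --fingers '[50, 50, 50, 50, 50, 0, 0, 0, 0, 0]' --travel '[[0, -5, 20], [0, -5, 40], [0, -5, 55], [0, -5, 59], [0, -5, 59], [0, -5, 59], [0, -5, 59], [0, -5, 59], [0, -5, 59], [0, -5, 59]]' --dr '[[0, 0, 0], [0, 0, 0], [0, 0, 0], [0, 0, 0], [0, 0, 0], [0, 0, 0], [0, 0, 0], [0, 0, 0], [0, 0, 0], [0, 0, 0]]'

```text
clock: 28.85
position: [651.7, 17.5, 203.4]
ee_rot: [-0.672, 0.741, 0.002, -0.002]
contact_force: [-7.2, 1.4, 5.5]
gripper_width: 9.7
grasp_force: 58.5
```

```bash
python3 -c "
from h import *
P=np.array([(134,299),(441,327)])/4+[225,160]-.375; L=np.array([(232,301),(340,312)])/4+[225,160]-.375
c,s=np.cos(TH),np.sin(TH);M=np.array([[c,-s],[s,c]])
print('pads',((cast('top',P,35)[:,:2]-TO)@M).round(1).tolist(),'lugs',((cast('top',L,58)[:,:2]-TO)@M).round(1).tolist())
s=arm.read_state();b=R.from_quat(s['ee_rot']);p=s['position'];print(s['grasp_force']);plan()
l=(p[:2]-TO)@M;th0=np.arctan2(p[2]-68,12-l[0]);r=np.hypot(p[2]-68,12-l[0]);print(l,th0,r)
for th in np.arange(1.8,-0.05,-.1):
    w=t2w(12-143*np.cos(th),l[1]);w0=t2w(12-143*np.cos(1.885),l[1]);print(round(th,2),b.inv().apply([w[0]-w0[0],w[1]-w0[1],143*(np.sin(th)-np.sin(1.885))]).round(0).tolist())
"
```

```text
pads [[-56.8, 101.3], [-57.3, -102.6]] lugs [[-55.4, 34.8], [-56.3, -36.0]]
58.4643691778183
t 28.9 pos [651.7  17.5 203.4] J [ 0.27  0.47  0.02 -0.   -1.13 -0.37] F [-7.2  1.4  5.5] w 9.7
[56.19525267  1.69318317] 1.8863594445807064 142.40371103918835
1.8 [-0.0, 12.0, -3.0]
1.7 [-0.0, 26.0, -6.0]
1.6 [-0.0, 40.0, -7.0]
1.5 [-0.0, 54.0, -6.0]
1.4 [-0.0, 69.0, -5.0]
1.3 [-0.0, 82.0, -1.0]
1.2 [-0.0, 96.0, 3.0]
1.1 [-0.0, 109.0, 9.0]
1.0 [-0.0, 121.0, 16.0]
0.9 [-0.0, 133.0, 25.0]
0.8 [-0.0, 144.0, 34.0]
0.7 [-0.0, 153.0, 45.0]
0.6 [-0.0, 162.0, 56.0]
0.5 [-0.0, 169.0, 68.0]
0.4 [-0.0, 176.0, 81.0]
0.3 [-0.0, 180.0, 95.0]
0.2 [-0.0, 184.0, 108.0]
0.1 [-0.0, 186.0, 123.0]
-0.0 [-0.0, 187.0, 137.0]
```

Emit:
move_arm --fingers '[0, 0, 0, 0, 0, 0, 0, 0, 0, 0]' --travel '[[0, 12, -4], [0, 26, -7], [0, 40, -8], [0, 54, -7], [0, 69, -5], [0, 82, -2], [0, 96, 2], [0, 109, 8], [0, 121, 15], [0, 121, 15]]' --dr '[[0, 0, 0], [0, 0, 0], [0, 0, 0], [0, 0, 0], [0, 0, 0], [0, 0, 0], [0, 0, 0], [0, 0, 0], [0, 0, 0], [0, 0, 0]]'

```text
clock: 29.85
position: [533.1, 29.3, 190.5]
ee_rot: [-0.672, 0.74, -0.001, 0.002]
contact_force: [-6.4, 1.1, 11.0]
gripper_width: 9.8
grasp_force: 64.0
```

Emit:
move_arm --fingers '[0, 0, 0, 0, 0, 0, 0, 0, 0, 0]' --travel '[[0, 12, 8], [0, 23, 18], [0, 32, 28], [0, 41, 40], [0, 48, 52], [0, 55, 65], [0, 59, 79], [0, 63, 92], [0, 65, 105], [0, 65, 105]]' --dr '[[0, 0, 0], [0, 0, 0], [0, 0, 0], [0, 0, 0], [0, 0, 0], [0, 0, 0], [0, 0, 0], [0, 0, 0], [0, 0, 0], [0, 0, 0]]'

```text
clock: 30.85
position: [465.7, 35.8, 80.9]
ee_rot: [-0.672, 0.741, 0.002, -0.002]
contact_force: [-5.7, 6.2, -3.0]
gripper_width: 9.8
grasp_force: 70.9
```

```bash
python3 -c "
from h import *
c,s=np.cos(TH),np.sin(TH);M=np.array([[c,-s],[s,c]])
s=arm.read_state();p=s['position'];l=(p[:2]-TO)@M;print(s['grasp_force'],l,np.arctan2(p[2]-67,12-l[0]),np.hypot(p[2]-67,12-l[0]));plan()
"
```

```text
70.88850975036621 [-130.66303981    1.78834319] 0.09680931549667049 143.3341825033514
t 30.9 pos [465.7  35.8  80.9] J [ 0.42  0.33 -0.58 -0.   -0.66 -0.52] F [-5.7  6.2 -3. ] w 9.8
```

Emit:
move_arm --fingers '[0, 0, 0, 0, 0, 0]' --travel '[[0, 0, 5], [0, 0, 10], [0, 0, 15], [0, 0, 17], [0, 0, 17], [0, 0, 17]]' --dr '[[0, 0, 0], [0, 0, 0], [0, 0, 0], [0, 0, 0], [0, 0, 0], [0, 0, 0]]'

```text
clock: 31.45
position: [464.8, 35.8, 64.3]
ee_rot: [-0.671, 0.741, 0.002, -0.002]
contact_force: [-8.2, 10.1, -1.2]
gripper_width: 9.7
grasp_force: 72.5
```

Emit:
move_arm --fingers '[0, 0, 0]' --travel '[[0, 0, 2], [0, 0, 4], [0, 0, 4]]' --dr '[[0, 0, 0], [0, 0, 0], [0, 0, 0]]'

```text
clock: 31.75
position: [464.8, 35.8, 62.9]
ee_rot: [-0.672, 0.741, 0.002, -0.002]
contact_force: [-16.1, 9.2, 21.9]
gripper_width: 10.0
grasp_force: 74.6
```

Solid stop: 22 N upward after 1.4 mm. The bar is down. Release, rise and look.

Emit:
move_arm --fingers '[40, 40, 40, 40, 40, 40, 40, 40]' --travel '[[0, 0, -2], [0, 0, -2], [0, 0, -2], [0, 0, -40], [0, 0, -80], [0, 0, -120], [0, 0, -120], [0, 0, -120]]' --dr '[[0, 0, 0], [0, 0, 0], [0, 0, 0], [0, 0, 0], [0, 0, 0], [0, 0, 0], [0, 0, 0], [0, 0, 0]]'

```text
clock: 32.55
position: [469.2, 35.4, 181.8]
ee_rot: [-0.672, 0.741, -0.0, 0.001]
contact_force: [-1.0, 1.4, -0.1]
gripper_width: 40.2
grasp_force: 0.0
```

```bash
python3 -c "
from h import *
t=arm.get_image('top')[:,:,::-1];s=arm.get_image('scene')[:,:,::-1]
cv2.imwrite('pics/k1.png',np.hstack([crop(t,225,190,385,275,2.5),crop(s,245,185,405,270,2.5)]))
plan((471.7,-154,190,TH-np.pi/2))
piv=np.array(t2w(-51,-190));print(piv)
"
```

```text
t 32.6 pos [468.1  35.  180. ] J [ 0.42  0.19 -0.46 -0.   -0.92 -0.52] F [ 0.4 -0.5 -0.1] w 39.7
[187.8, -22.0, -9.9] [0.002, -0.001, 0.0]
[ 526.32814105 -162.82606974]
```

View pics/k1.png

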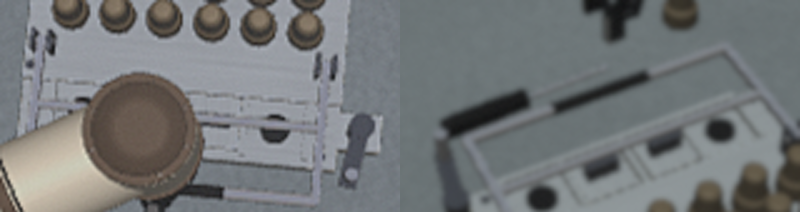

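The bar lies flat over both lugs with the latch still open. Grip the latch pin.

Emit:
move_arm --fingers '[40, 40, 40, 40, 40, 40, 40]' --travel '[[40, -5, -10], [85, -10, -10], [130, -16, -10], [170, -20, -10], [187, -22, -10], [187, -22, -10], [187, -22, -10]]' --dr '[[0, 0, 0], [0, 0, 0], [0, 0, 0], [0, 0, 0], [0, 0, 0], [0, 0, 0], [0, 0, 0]]'

```text
clock: 33.35
position: [471.9, -153.0, 189.6]
ee_rot: [-0.672, 0.741, 0.001, -0.001]
contact_force: [0.2, -0.6, -1.0]
gripper_width: 40.0
grasp_force: 0.0
```

```bash
python3 -c "
from h import *
plan((471.7,-154,111,TH-np.pi/2))
"
```

```text
t 33.4 pos [ 471.9 -153.   189.6] J [ 0.01  0.22 -0.39 -0.   -0.96 -0.11] F [ 0.2 -0.6 -1. ] w 40.0
[1.1, -0.1, 78.6] [0.003, -0.0, -0.001]
```

Emit:
move_arm --fingers '[40, 40, 40, 40, 40, 0, 0, 0, 0, 0]' --travel '[[1, 0, 30], [1, 0, 60], [1, 0, 78], [1, 0, 78], [1, 0, 78], [1, 0, 78], [1, 0, 78], [1, 0, 78], [1, 0, 78], [1, 0, 78]]' --dr '[[0, 0, 0], [0, 0, 0], [0, 0, 0], [0, 0, 0], [0, 0, 0], [0, 0, 0], [0, 0, 0], [0, 0, 0], [0, 0, 0], [0, 0, 0]]'

```text
clock: 34.35
position: [471.7, -153.5, 114.3]
ee_rot: [-0.672, 0.741, 0.0, -0.0]
contact_force: [-3.5, 2.1, 5.3]
gripper_width: 10.7
grasp_force: 58.5
```

```bash
python3 -c "
from h import *
s=arm.read_state();print(s['grasp_force'])
piv=np.array(t2w(-51,-190));p=s['position'];d=p[:2]-piv
b=R.from_quat(s['ee_rot']);print('r',np.hypot(*d), 'ang',TH+np.pi-np.arctan2(d[1],d[0])%(2*np.pi))
for k in np.arange(.1,1.65,.1):
    w=piv+np.array([[np.cos(k),np.sin(k)],[-np.sin(k),np.cos(k)]])@d;print(round(k,1),b.inv().apply([*(w-p[:2]),0]).round(0).tolist())
plan()
"
```

```text
58.506980538368225
r 55.39944180872858 ang 0.07101840446202745
0.1 [-5.0, -1.0, 0.0]
0.2 [-11.0, -2.0, 0.0]
0.3 [-16.0, -4.0, 0.0]
0.4 [-21.0, -6.0, 0.0]
0.5 [-26.0, -9.0, 0.0]
0.6 [-31.0, -12.0, -0.0]
0.7 [-35.0, -16.0, -0.0]
0.8 [-38.0, -20.0, -0.0]
0.9 [-42.0, -24.0, -0.0]
1.0 [-45.0, -29.0, -0.0]
1.1 [-47.0, -34.0, -0.0]
1.2 [-49.0, -39.0, -0.0]
1.3 [-50.0, -44.0, -0.0]
1.4 [-51.0, -50.0, -0.0]
1.5 [-51.0, -55.0, -0.0]
1.6 [-51.0, -61.0, -0.0]
t 34.4 pos [ 471.7 -153.5  114.3] J [ 0.01  0.32 -0.48 -0.   -0.77 -0.11] F [-3.5  2.1  5.3] w 10.7
```

Emit:
move_arm --fingers '[0, 0, 0, 0, 0, 0, 0, 0, 0, 0]' --travel '[[-5, -1, 0], [-11, -2, 0], [-16, -4, 0], [-21, -6, 0], [-26, -9, 0], [-31, -12, 0], [-35, -16, 0], [-38, -20, 0], [-42, -24, 0], [-45, -29, 0]]' --dr '[[0, 0, 0], [0, 0, 0], [0, 0, 0], [0, 0, 0], [0, 0, 0], [0, 0, 0], [0, 0, 0], [0, 0, 0], [0, 0, 0], [0, 0, 0]]'

```text
clock: 35.35
position: [503.6, -111.7, 114.1]
ee_rot: [-0.671, 0.741, 0.002, -0.002]
contact_force: [-5.7, 10.1, 10.7]
gripper_width: 10.7
grasp_force: 59.7
```

Emit:
move_arm --fingers '[0, 0, 0, 0, 0, 0, 0, 0]' --travel '[[-2, -5, 0], [-4, -10, 0], [-5, -15, 0], [-6, -21, 0], [-6, -26, 0], [-6, -32, 0], [-6, -34, 0], [-6, -34, 0]]' --dr '[[0, 0, 0], [0, 0, 0], [0, 0, 0], [0, 0, 0], [0, 0, 0], [0, 0, 0], [0, 0, 0], [0, 0, 0]]'

```text
clock: 36.15
position: [531.9, -104.6, 113.9]
ee_rot: [-0.671, 0.741, 0.009, -0.005]
contact_force: [-24.0, 24.5, 27.9]
gripper_width: 10.7
grasp_force: 61.9
```

```bash
python3 -c "
from h import *
piv=np.array(t2w(-51,-190));s=arm.read_state();p=s['position'];d=p[:2]-piv;print('r',np.hypot(*d), 'ang',(TH+np.pi-np.arctan2(d[1],d[0]))%(2*np.pi),s['grasp_force']);plan()
"
```

```text
r 58.54314362654053 ang 1.5690330821292031 61.932281255722046
t 36.1 pos [ 531.9 -104.6  113.9] J [ 0.1   0.39 -0.36 -0.01 -0.84 -0.19] F [-24.   24.5  27.9] w 10.7
```

Emit:
move_arm --fingers '[0, 0, 0]' --travel '[[2, -2, 0], [2, -4, 0], [2, -4, 0]]' --dr '[[0, 0, 0], [0, 0, 0], [0, 0, 0]]'

```text
clock: 36.45
position: [532.2, -104.8, 113.8]
ee_rot: [-0.671, 0.742, 0.012, -0.006]
contact_force: [-32.1, 35.4, 33.5]
gripper_width: 10.5
grasp_force: 63.5
```

It didn't move under 32 N, so the latch is at its stop. Release and retreat.

Emit:
move_arm --fingers '[40, 40, 40, 40, 40, 40, 40]' --travel '[[0, 0, 0], [0, 2, 0], [0, 3, 0], [0, 3, -30], [0, 3, -70], [0, 3, -110], [0, 3, -140]]' --dr '[[0, 0, 0], [0, 0, 0], [0, 0, 0], [0, 0, 0], [0, 0, 0], [0, 0, 0], [0, 0, 0]]'

```text
clock: 37.15
position: [542.4, -111.9, 256.3]
ee_rot: [-0.672, 0.741, -0.002, 0.002]
contact_force: [0.5, -0.5, -0.0]
gripper_width: 40.1
grasp_force: 0.0
```

Emit:
move_arm --fingers '[40, 40, 40, 40, 40, 40, 40]' --travel '[[40, 40, 0], [80, 80, 0], [110, 110, 0], [140, 150, 0], [140, 150, 0], [140, 150, 0], [140, 150, 0]]' --dr '[[0, 0, 0], [0, 0, 0], [0, 0, 0], [0, 0, 0], [0, 0, 0], [0, 0, 0], [0, 0, 0]]'

```text
clock: 37.85
position: [379.3, -236.3, 253.5]
ee_rot: [-0.672, 0.741, -0.001, 0.0]
contact_force: [1.0, 0.9, -0.6]
gripper_width: 40.2
grasp_force: 0.0
```

```bash
python3 -c "
from h import *
t=arm.get_image('top')[:,:,::-1];s=arm.get_image('scene')[:,:,::-1]
cv2.imwrite('pics/l1.png',np.vstack([crop(t,225,180,385,270,3.3),crop(s,245,185,405,275,3.3)]))
plan()
"
```

```text
t 38.0 pos [ 379.5 -235.8  253.1] J [-0.19  0.07 -0.4   0.   -1.1   0.09] F [-0.5  0.4 -0.2] w 39.9
```

View pics/l1.png

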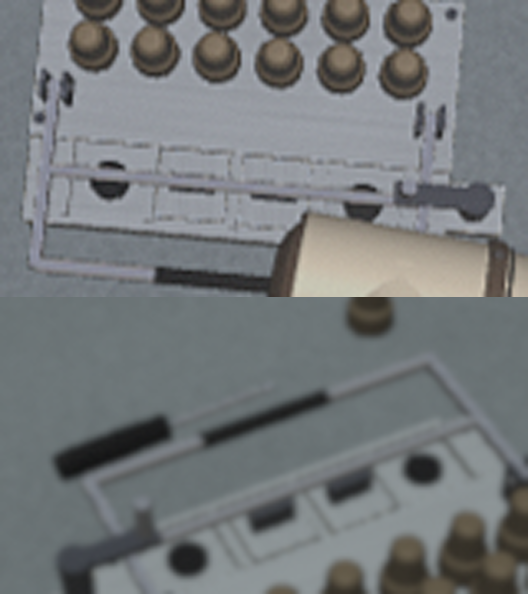

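The bar is down over both plates, the latch lies across its right arm at the stop, and the arm is clear. Handing in.

```bash
python3 -c "
from bench import arm
print(arm.job_done())"
```

```text
the job is handed in; nothing more can be done
None
```

The job is handed in: both grey plates are pressed home in pockets 1 and 2, the bar is down, the latch is at its stop and the gripper is clear, though I had to swing the latch back open before lowering the bar after it got nudged inward to about 0.7 rad; no score came back.

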